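Sweep test discs through the gate

TASK

Push the three round clay test discs across the wooden sorting board with your fingertips and through the gap in its fence, one at a time, so that each drops into the slot behind. Only slide them: do not lift or carry them, and leave the square tile, the three-armed stilt and everything on the table around the board where they are.

Things in the scene. Friction and masses are not known exactly. Their poses are not given: they have to be found in the camera images.
- board: fixed wooden board with a pale deck, 300 mm (x) by 320 mm (y). Origin: centre of its footprint, on the table; +x points from the open deck to the fence. Flat deck 80 mm above the table, x = -160 to +70, y = -160 to +160 mm, no rim but the fence: 8 mm thick (x = 62 to 70), 18 mm high, full width but for one central gap 50 mm wide (the gate). At x = 70 the deck ends at the slot
- gate (a point): middle of the gate, at deck height and half way through the fence (board x = 66 mm, y = 0). Axes as the board's. The discs, tile and stilt start in random order on the deck, on an arc of radius about 125 mm round a point 51 mm before the gate, centres over 50 mm apart
- slot (a point): middle of the slot's mouth, at deck height (board x = 99 mm, y = 0). The slot is open above, 58 mm along x and 70 mm along y, 76 mm deep with a flat floor, and its sides and far end stand 18 mm above the deck. Axes as the board's
- disc_a: loose round fired-clay disc, diameter 36 mm, 10 mm thick, 16 to 30 g, lying flat on the deck at the start; one of three alike. Origin: centre of its underside, z along the disc's axis
- disc_b: loose round fired-clay disc, diameter 36 mm, 10 mm thick, 16 to 30 g, lying flat on the deck at the start; one of three alike. Origin: centre of its underside, z along the disc's axis
- disc_c: loose round fired-clay disc, diameter 36 mm, 10 mm thick, 16 to 30 g, lying flat on the deck at the start; one of three alike. Origin: centre of its underside, z along the disc's axis
- tile: loose square clay tile 34 x 34 x 10 mm on the deck, to be left alone. Origin: centre of its underside
- stilt: loose clay kiln stilt on the deck, three arms reaching 21 mm from its middle, 10 mm thick, to be left alone. Origin: centre of its underside
- pot_a: loose clay flowerpot on the table, 91 mm across, 85 mm high, bystander. Origin: centre of its underside
- pot_b: another pot like pot_a, bystander. Origin: centre of its underside
- glaze_bowl: loose white bowl on the table, 120 mm across, 50 mm high, bystander. Origin: centre of its underside
- jar: loose closed white jar on the table, 70 mm across, 100 mm high, bystander. Origin: centre of its underside
- loop_tool: loose trimming tool lying on the table, wooden handle with a steel wire loop, 172 mm long, 14 mm high, bystander. Origin: middle of its handle, on the table
Things that resemble listed ones, but are neither listed nor needed, are in the scene too. What is shaped like the disc_a but black or yellow is not meant.

How it is judged:
By the outcome, as a careful person would: the job done as asked, in the order asked, and still so for the second after the job is handed in, with the robot touching nothing.
It also fails if it takes over 58 s, if anything falls off the work surface, if the arm or the gripper's body presses on something with over 40 N, if the wrist force passes 120 N, or if a joint passes its speed limit or range.

ROBOT

A 7-joint arm with a two-finger parallel gripper is mounted at the origin on the work surface. World frame = base frame: x ahead of the robot, y to its left, z up, the work surface at z = 0. Lengths are in m, angles in rad, forces in N, time in s.
With the tool pointing down it reaches from about 0.4 to 0.875 m from the base axis. Payload 6.5 kg.
Tool frame: the origin (TCP) lies midway between the tips of the shut fingers; the grasp point (between the pads) lies 19 mm behind it (grip_depth is the distance from the TCP to the grasp point, in m); z points along the fingers, y is the direction in which the jaws open and shut (so a half turn about z gives the same grasp; the last joint's range is limited). The gripper opens to 85 mm and grips with 20 to 120 N. Pads are 22 mm wide; open, the fingers measure 114 mm over their backs; the gripper's body (76 mm by 85 mm) begins 54 mm behind the grasp point. The pads swing forward as they close: fully open they stand 13 mm farther back than shut.
Start: joints at [1.28, 0.536, -0.004, 1.538, 0.003, 1.067, -0.071], TCP at [0.145, -0.634, 0.231] pointing down, gripper open.
Joint ranges: [-2.7, 2.7], [-0.37, 2.16], [-1.27, 1.26], [0.24, 2.4], [-1.31, 4.45], [0.19, 1.91], [-2.76, 2.76]. Speed limits (rad/s): [2.39, 2.39, 3.14, 3.14, 3.14, 3.14, 3.14].

INTERFACE

Orientations are given as [roll, pitch, yaw] about the fixed x, y, z axes, in that order (R = Rz(yaw) Ry(pitch) Rx(roll)).
In Python, from rig import * gives the robot as it stands. The module is installed in compiled form; this text tells all that it offers.
- The arm moves only by the tool arm_command, never from a script. Its argument "targets" is a list of rows, each an object of numbers: "dx", "dy", "dz": the shift along the world's x, y, z in m; "rx", "ry", "rz": the turn, a rotation vector about the world's x, y, z in degrees; "hand": the opening, from 0 (shut) to 1 (fully open). In form: [{"dx": .., "dy": .., "dz": .., "rx": .., "ry": .., "rz": .., "hand": ..}, ...]. A call has exactly 8 rows; each row shifts and turns the pose as measured when the row begins; what a row does not reach is not made up. A row lasts 1/12 s, in which the tool goes at most 41.7 mm and 7.16 degrees, less where a joint would pass 70% of its speed; a pose out of reach is approached as far as the arm can. A call with a gripper value outside its range is refused whole. The fingers move at their own pace and stop on an object; "squeeze" is the grip in N (left out, the last holds). Time passes only in rows, so rows that do not move let the fingers close, or fill a call up. It gives the time, the measured TCP pose, the force and the opening at its end, in the units of the state.
- get_obs(): the state, without advancing time (a new reading comes with each control period).
- snapshot(name): name is "side" or "top"; returns the picture (400x640x3 uint8, blue, green, red); there is no depth.
- get_calibration(name): a dict with "fx", "fy", "cx", "cy" (pixels), "rvec" (rotation vector, rad) and "tvec" (3), from world to camera coordinates, as OpenCV has them. Camera axes: x right, y down, z forward; pixel columns grow to the right and rows downward; lengths in m; the calibration is good to about 2 mm. A picture is of the moment at which its call begins. get_calibration takes no time and is no camera call.
- finish_job(): hands the job in, once; it reports no verdict.
Trained networks look in the newest picture that a camera, given by its name, has taken for a name from the list of things; names that differ only in an ending like _2 or _b are one class to them, and where a whole thing is asked for, a point or a joint stands for the part that bears it (a point fixed in the world has none). Each returns a list of dicts, best first, with "confidence" (0 to 1); they miss things now and then, are a little off and sometimes report something else, mostly with a low value. They report only what shows in the picture. A call takes as long as a camera call. They do not tell look-alikes from the thing itself.
- spot_in(camera, name): "position" ([x, y, z] in m, in world coordinates, good to about 4 mm: the middle of the surface that is visible of it).
- tip_of(camera, name): "position" ([x, y, z] in m, in world coordinates, good to about 4 mm: a listed point, or the origin of a listed thing).
The state is a dict: "t": time; "q": joint angles; "joint_vel": joint speeds; "joint_efforts": joint torques, N m; "eef_pos": TCP position; "eef_rot": TCP orientation; "wrist_force": force on the tool from outside, world axes, zero at the start; "torque": the same for the moment, N m; "opening": finger opening in m.
Only numpy, scipy, OpenCV 4.12 (cv2) and the standard library are available. Lean on these libraries where they do the work, as an engineer would, in place of code of your own. Each camera call takes 0.05 s, during which the arm holds its last target.

## Working session

There is one attempt and no reset: what is moved stays moved. The work goes in short steps, Python scripts to look and compute and a tool call to move; the robot and the scene stay as the last step left them, time stands still between calls to the robot, and variables do not carry over. Pictures are saved under pics/ and viewed, and the job is handed in when it is done.

Besides the shell and the picture viewer there is one more tool, called after "Emit:" as name(argument=value, ...), one argument or row to a line, values as JSON. arm_command: Moves the arm, as the interface text tells. Its arguments: {"type":"object","properties":{"targets":{"type":"array"},"squeeze":{"type":"number"}},"required":["targets"]}

```bash
mkdir -p pics; python3 - <<'E'
from rig import *
import cv2
o=get_obs(); print({k:o[k] for k in('t','eef_pos','eef_rot','opening')})
for c in('top','side'):
    cv2.imwrite(f'pics/{c}0.png',snapshot(c)); print(c,get_calibration(c))
for n in('board','gate','slot','disc_a','tile','stilt'):
    for d in tip_of('top',n): print(n,[round(float(v),4) for v in d['position']],round(d['confidence'],2))
print(get_obs()['t'])
E
```

```text
{'t': 0.0, 'eef_pos': array([ 0.14472211, -0.63302485,  0.23038242]), 'eef_rot': array([-3.13979514e+00,  1.26020169e-04,  2.24843503e-01]), 'opening': 0.08523752487339985}
top {'fx': 391.80278566051163, 'fy': 391.80278566051163, 'cx': 321.8210406708745, 'cy': 207.18697043528593, 'rvec': array([ 2.18786508, -2.13534834,  0.18531131]), 'tvec': array([-0.03268634,  0.53071298,  1.13429681])}
side {'fx': 422.56397229599366, 'fy': 422.56397229599366, 'cx': 320.62118897704136, 'cy': 200.88072866323768, 'rvec': array([ 2.20319376, -0.21003177,  0.09385237]), 'tvec': array([-0.50637114,  0.11835229,  1.16443971])}
board [0.5145, 0.0389, 0.0802] 0.74
board [0.5642, -0.0692, 0.0001] 0.58
gate [0.6288, -0.0505, 0.0782] 0.96
slot [0.6581, -0.0423, 0.0817] 0.9
disc_a [0.5132, 0.038, 0.0808] 0.66
disc_a [0.7182, -0.1983, -0.001] 0.55
disc_a [0.5086, -0.1715, 0.0794] 0.53
disc_a [0.6587, -0.0413, 0.0793] 0.51
disc_a [0.578, -0.1894, 0.077] 0.5
disc_a [0.5624, -0.3124, -0.0013] 0.5
tile [0.4685, -0.0216, 0.0801] 0.68
tile [0.5138, 0.0393, 0.0821] 0.56
tile [0.5642, -0.4676, -0.0012] 0.51
tile [0.5052, -0.1734, 0.0834] 0.22
stilt [0.4575, -0.0948, 0.0839] 0.39
0.4
```

View pics/top0.png

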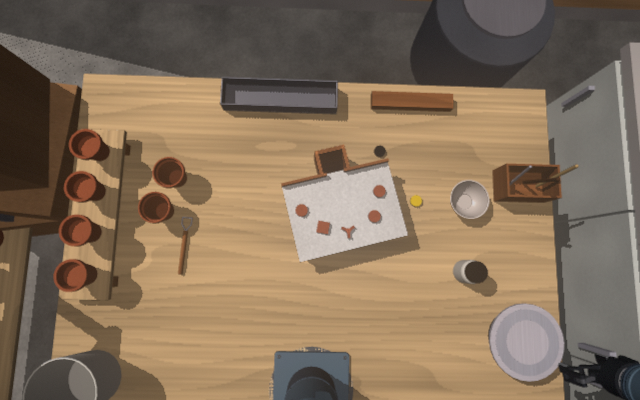

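View pics/side0.png

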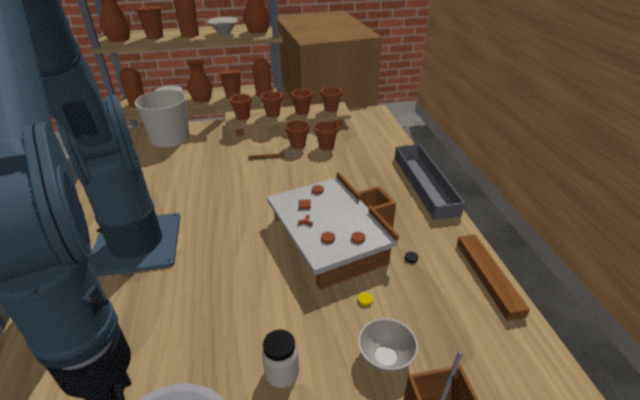

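```bash
cat > h.py <<'E'
import cv2,numpy as np
from rig import *
def proj(c,P):
    k=get_calibration(c);K=np.array([[k['fx'],0,k['cx']],[0,k['fy'],k['cy']],[0,0,1]])
    return cv2.projectPoints(np.float64(P).reshape(-1,1,3),k['rvec'],k['tvec'],K,None)[0].reshape(-1,2)
def unproj(c,px,z):
    k=get_calibration(c);R=cv2.Rodrigues(k['rvec'])[0];C=-R.T@k['tvec']
    out=[]
    for u,v in np.atleast_2d(px):
        d=R.T@np.array([(u-k['cx'])/k['fx'],(v-k['cy'])/k['fy'],1]);out.append(C+d*(z-C[2])/d[2])
    return np.array(out)
E
python3 - <<'E'
import cv2
im=cv2.imread('pics/top0.png')
cv2.imwrite('pics/top0c.png',cv2.resize(im[130:300,230:400],None,fx=3.5,fy=3.5,interpolation=cv2.INTER_CUBIC)[:600])
E
```

```text
(no output)
```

View pics/top0c.png

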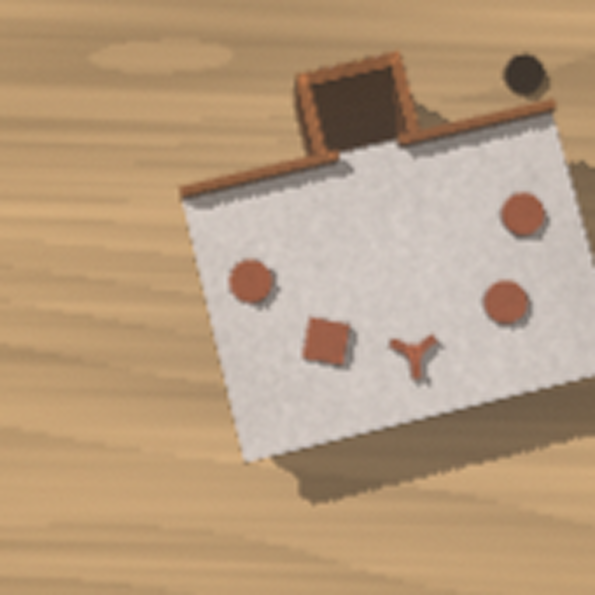

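The pictures show three brick-red discs on the deck, at top-view pixels (302,211), (379,192) and (375,217). The tile is at (323,228) and the stilt at (348,232). Things that could be taken for a disc are black (380,151) and yellow (417,201), both on the table, so I'm excluding them. The close crop confirms three round red discs on the deck. Next I'll measure precisely.

```bash
cat >> h.py <<'E'
def blobs(im,c='top'):
    hsv=cv2.cvtColor(im,cv2.COLOR_BGR2HSV)
    m=((hsv[...,0]<12)|(hsv[...,0]>172))&(hsv[...,1]>110)&(hsv[...,2]>60)
    m=m.astype(np.uint8)
    n,l,s,ce=cv2.connectedComponentsWithStats(m)
    return [(ce[i],s[i,4]) for i in range(1,n) if s[i,4]>25]
E
python3 - <<'E'
from h import *
im=cv2.imread('pics/top0.png')
# deck mask
hsv=cv2.cvtColor(im,cv2.COLOR_BGR2HSV)
m=((hsv[...,1]<45)&(hsv[...,2]>150)).astype(np.uint8); m[:150]=0;m[280:]=0;m[:,:270]=0;m[:,415:]=0
ys,xs=np.where(m); print(len(xs))
r=cv2.minAreaRect(np.c_[xs,ys].astype(np.float32)); print(r)
hull=cv2.convexHull(np.c_[xs,ys].astype(np.int32)); ap=cv2.approxPolyDP(hull,4,True).reshape(-1,2);print(ap.tolist(), unproj('top',ap,0.08).round(4).tolist())
for ce,a in blobs(im):
    if 270<ce[0]<415 and 140<ce[1]<270: print(ce.round(1),a,unproj('top',[ce],0.09)[0].round(4))
im=cv2.imread('pics/side0.png')
print('side')
for ce,a in blobs(im):
    if 260<ce[0]<400 and 170<ce[1]<270: print(ce.round(1),a,unproj('side',[ce],0.087)[0].round(4))
E
```

```text
7447
((344.1905212402344, 209.91188049316406), (78.9504165649414, 111.38977813720703), 76.1485824584961)
[[407, 234], [300, 261], [283, 188], [342, 170], [387, 165]] [[0.454, -0.2653, 0.08], [0.3703, 0.0396, 0.08], [0.5785, 0.095, 0.08], [0.6369, -0.0753, 0.08], [0.6559, -0.2078, 0.08]]
[379.  190.8] 102 [ 0.5761 -0.1826  0.09  ]
[301.3 210. ] 102 [0.5142 0.0401 0.09  ]
[374.1 215.8] 103 [ 0.5029 -0.1684  0.09  ]
[322.7 227.1] 121 [ 0.467  -0.0222  0.09  ]
[347.7 230.5] 44 [ 0.4591 -0.0932  0.09  ]
side
[317.2 189.1] 67 [0.5131 0.038  0.087 ]
[304.3 204. ] 91 [ 0.4657 -0.0246  0.087 ]
[305.3 220.9] 53 [ 0.457  -0.0973  0.087 ]
[327.5 237.3] 105 [ 0.5012 -0.1713  0.087 ]
[357.7 237.3] 105 [ 0.5747 -0.1858  0.087 ]
```

```bash
cat > ov.py <<'E'
from h import *
def draw(ox,oy,yaw,tag):
    for c in('top','side'):
        im=cv2.imread(f'pics/{c}0.png'); S=6
        x0,y0,w,h=(278,140,132,100+25) if c=='top' else (262,165,140,105)
        cr=cv2.resize(im[y0:y0+h,x0:x0+w],None,fx=S,fy=S,interpolation=cv2.INTER_CUBIC)
        ca,sa=np.cos(yaw),np.sin(yaw)
        def W(p): return [ox+p[0]*ca-p[1]*sa,oy+p[0]*sa+p[1]*ca,p[2]]
        def L(pts,col):
            q=(proj(c,[W(np.array(p)/1000) for p in pts])-[x0-.5,y0-.5])*S
            cv2.polylines(cr,[q.astype(np.int32)],False,col,1)
        L([(62,160,80),(-160,160,80),(-160,-160,80),(62,-160,80)],(0,200,0))
        for s in(1,-1): L([(62,160*s,98),(62,25*s,98),(70,25*s,98),(70,160*s,98)],(255,0,0)); L([(62,25*s,98),(62,25*s,80)],(255,0,0))
        L([(70,35,98),(128,35,98),(128,-35,98),(70,-35,98)],(255,0,255)); L([(70,25,80),(70,-25,80)],(255,255,0))
        cv2.imwrite(f'pics/ov_{c}_{tag}.png',cr)
if __name__=='__main__':
    import sys; a=sys.argv; draw(float(a[1]),float(a[2]),np.radians(float(a[3])),a[4])
E
python3 ov.py 0.5655 -0.0705 15.2 1
```

```text
(no output)
```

View pics/ov_top_1.png

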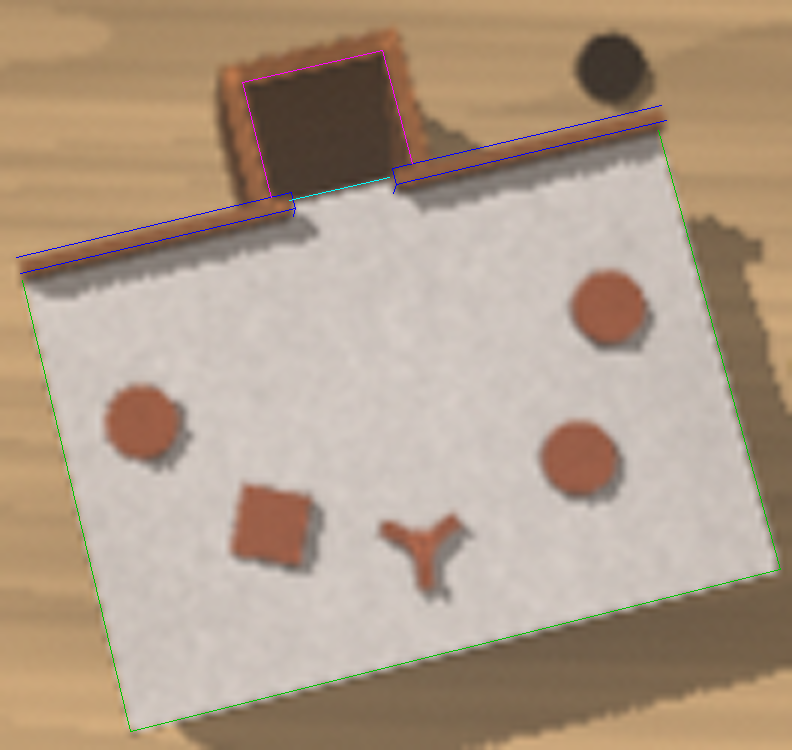

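View pics/ov_side_1.png

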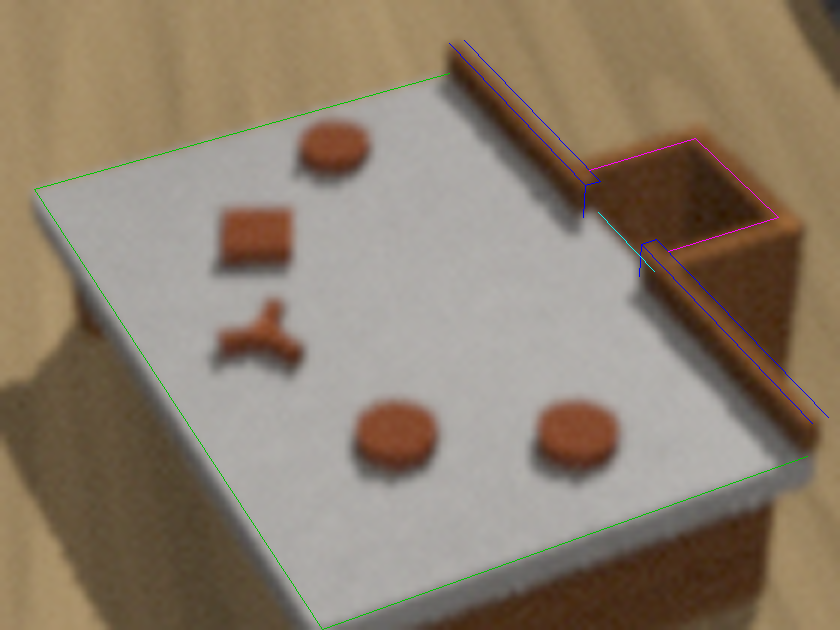

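```bash
cat >> h.py <<'E'
BO=np.array([0.564,-0.0708]);BY=np.radians(15.1)
RB=np.array([[np.cos(BY),-np.sin(BY)],[np.sin(BY),np.cos(BY)]])
def b2w(p): return BO+RB@np.array(p)
def w2b(p): return RB.T@(np.array(p)[:2]-BO)
E
python3 - <<'E'
from h import *
P=b2w([.015,0]);G=b2w([.066,0]);print('P',P,'G',G)
for n,p in dict(A=(.5137,.0390),B=(.5020,-.1699),C=(.5754,-.1842),tile=(.4664,-.0234),stilt=(.458,-.095)).items():
    b=w2b(p);d=P-np.array(p);u=d/np.linalg.norm(d)
    print(n,'board',b.round(4),'dist',np.linalg.norm(d).round(4),'dir deg',np.degrees(np.arctan2(d[1],d[0])).round(1),'start',(np.array(p)-u*.05).round(4), 'bdir',np.degrees(np.arctan2(*(RB.T@u)[::-1])).round(1))
o=get_obs();print(o['t'],np.degrees(o['eef_rot']),o['eef_pos'],np.degrees(o['q']).round(1))
E
```

```text
P [ 0.57848209 -0.06689243] G [ 0.62772119 -0.0536067 ]
A board [-0.02    0.1191] dist 0.1241 dir deg -58.5 start [0.4876 0.0817] bdir -73.6
B board [-0.0857 -0.0795] dist 0.1283 dir deg 53.4 start [ 0.4722 -0.21  ] bdir 38.3
C board [-0.0185 -0.1125] dist 0.1173 dir deg 88.5 start [ 0.5741 -0.2342] bdir 73.4
tile board [-0.0819  0.0712] dist 0.1202 dir deg -21.2 start [ 0.4198 -0.0053] bdir -36.3
stilt board [-0.1086  0.0042] dist 0.1237 dir deg 13.1 start [ 0.4093 -0.1064] bdir -2.0
0.4 [-1.79982317e+02  2.45160835e-04  1.28859021e+01] [ 0.14491137 -0.63352221  0.23114447] [73.3 30.7 -0.3 88.1  0.1 61.2 -4.1]
```

Emit:
arm_command(
  targets=[
    {"dx": 0.028,"dy": 0.026,"dz": 0,"rx": 0,"ry": 0,"rz": 5,"hand": 0.18},
    {"dx": 0.028,"dy": 0.026,"dz": 0,"rx": 0,"ry": 0,"rz": 5,"hand": 0.18},
    {"dx": 0.028,"dy": 0.026,"dz": 0,"rx": 0,"ry": 0,"rz": 5,"hand": 0.18},
    {"dx": 0.028,"dy": 0.026,"dz": 0,"rx": 0,"ry": 0,"rz": 5,"hand": 0.18},
    {"dx": 0.028,"dy": 0.026,"dz": 0,"rx": 0,"ry": 0,"rz": 5,"hand": 0.18},
    {"dx": 0.028,"dy": 0.026,"dz": 0,"rx": 0,"ry": 0,"rz": 5,"hand": 0.18},
    {"dx": 0.028,"dy": 0.026,"dz": 0,"rx": 0,"ry": 0,"rz": 5,"hand": 0.18},
    {"dx": 0.028,"dy": 0.026,"dz": 0,"rx": 0,"ry": 0,"rz": 5,"hand": 0.18},
  ],
)

```text
t: 1.07
eef_pos: [0.3646, -0.4237, 0.2319]
eef_rot: [3.137, 0.009, 0.933]
wrist_force: [1.5, -0.1, 0.4]
opening: 0.0156
```

Emit:
arm_command(
  targets=[
    {"dx": 0.03,"dy": 0.027,"dz": -0.01,"rx": 0,"ry": 0,"rz": 5,"hand": 0.18},
    {"dx": 0.03,"dy": 0.027,"dz": -0.01,"rx": 0,"ry": 0,"rz": 5,"hand": 0.18},
    {"dx": 0.03,"dy": 0.027,"dz": -0.01,"rx": 0,"ry": 0,"rz": 5,"hand": 0.18},
    {"dx": 0.03,"dy": 0.027,"dz": -0.01,"rx": 0,"ry": 0,"rz": 5,"hand": 0.18},
    {"dx": 0.03,"dy": 0.027,"dz": -0.01,"rx": 0,"ry": 0,"rz": 5,"hand": 0.18},
    {"dx": 0.03,"dy": 0.027,"dz": -0.01,"rx": 0,"ry": 0,"rz": 5,"hand": 0.18},
    {"dx": 0.03,"dy": 0.026,"dz": -0.01,"rx": 0,"ry": 0,"rz": 0,"hand": 0.18},
    {"dx": 0,"dy": 0,"dz": -0.01,"rx": 0,"ry": 0,"rz": 0,"hand": 0.18},
  ],
)

```text
t: 1.73
eef_pos: [0.5834, -0.2255, 0.1565]
eef_rot: [3.122, 0.007, 1.496]
wrist_force: [0.7, 0.5, 0.7]
opening: 0.0149
```

Emit:
arm_command(
  targets=[
    {"dx": -0.005,"dy": -0.004,"dz": -0.015,"rx": 0.4,"ry": 0.6,"rz": 1.5,"hand": 0.18},
    {"dx": -0.004,"dy": -0.004,"dz": -0.015,"rx": 0,"ry": 0.5,"rz": 1.5,"hand": 0.18},
    {"dx": 0,"dy": 0,"dz": -0.015,"rx": 0,"ry": 0,"rz": 0,"hand": 0.18},
    {"dx": 0,"dy": 0,"dz": -0.012,"rx": 0,"ry": 0,"rz": 0,"hand": 0.18},
    {"dx": 0,"dy": 0,"dz": -0.007,"rx": 0,"ry": 0,"rz": 0,"hand": 0.18},
    {"dx": 0,"dy": 0,"dz": -0.004,"rx": 0,"ry": 0,"rz": 0,"hand": 0.18},
    {"dx": 0,"dy": 0,"dz": 0,"rx": 0,"ry": 0,"rz": 0,"hand": 0.18},
    {"dx": 0,"dy": 0,"dz": 0,"rx": 0,"ry": 0,"rz": 0,"hand": 0.18},
  ],
)

```text
t: 2.4
eef_pos: [0.5732, -0.2329, 0.0817]
eef_rot: [-3.138, 0.0, 1.555]
wrist_force: [0.1, 0.3, 1.5]
opening: 0.0155
```

```bash
cat > look.py <<'E'
from h import *
import sys
n=sys.argv[1]; out=[]
for c in('top','side'):
    im=snapshot(c); S=5
    x0,y0,w,h=(268,130,150,118) if c=='top' else (255,160,150,118)
    out.append(cv2.resize(im[y0:y0+h,x0:x0+w],None,fx=S,fy=S,interpolation=cv2.INTER_CUBIC))
    print(c)
    for ce,a in blobs(im):
        if (270<ce[0]<415 and 140<ce[1]<270) if c=='top' else (260<ce[0]<400 and 170<ce[1]<270): print(ce.round(1),a,unproj(c,[ce],0.088)[0][:2].round(4), w2b(unproj(c,[ce],0.088)[0]).round(4))
cv2.imwrite(f'pics/{n}.png',cv2.resize(np.hstack(out),(800,315),interpolation=cv2.INTER_AREA))
o=get_obs();print(o['t'],np.degrees(o['eef_rot']).round(1),o['eef_pos'].round(4),w2b(o['eef_pos']).round(4),o['wrist_force'].round(1),round(o['opening'],4))
E
python3 look.py l1
```

```text
top
[355.6 166.7] 38 [ 0.6459 -0.1142] [ 0.0678 -0.0632]
[379.  190.8] 102 [ 0.5765 -0.1829] [-0.0171 -0.1115]
[301.3 210. ] 101 [0.5146 0.04  ] [-0.0189  0.1198]
[374.1 215.8] 103 [ 0.5032 -0.1687] [-0.0843 -0.0787]
[322.7 227.1] 121 [ 0.4672 -0.0222] [-0.0808  0.0721]
[347.7 230.4] 45 [ 0.4595 -0.0936] [-0.1068  0.0052]
side
[317.4 189.2] 65 [0.5133 0.0363] [-0.0211  0.1166]
[304.3 204. ] 92 [ 0.4655 -0.0261] [-0.0835  0.0688]
[305.4 220.9] 51 [ 0.4573 -0.0985] [-0.1102  0.0011]
[327.5 237.4] 106 [ 0.5008 -0.1729] [-0.0876 -0.0821]
[362.  237.7] 35 [ 0.5843 -0.1903] [-0.0115 -0.1207]
2.5 [-179.8    0.    89.1] [ 0.5735 -0.2329  0.0821] [-0.0331 -0.159 ] [ 1.2  0.8 -0.3] 0.0156
```

View pics/l1.png

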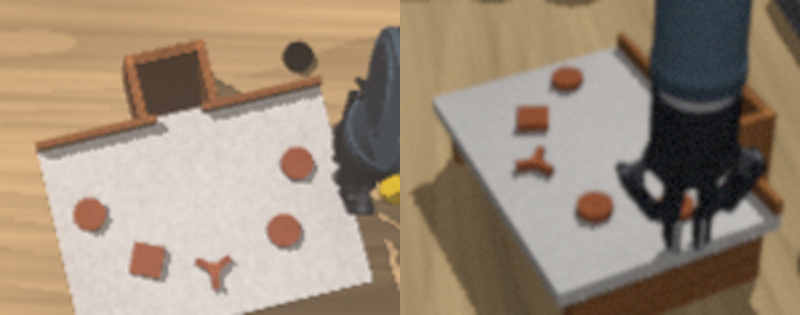

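Emit:
arm_command(
  targets=[
    {"dx": 0,"dy": 0.007,"dz": 0.002,"rx": 0,"ry": 0,"rz": 0,"hand": 0.18},
    {"dx": 0,"dy": 0.009,"dz": 0,"rx": 0,"ry": 0,"rz": 0,"hand": 0.18},
    {"dx": 0,"dy": 0.009,"dz": 0,"rx": 0,"ry": 0,"rz": 0,"hand": 0.18},
    {"dx": 0.001,"dy": 0.009,"dz": 0,"rx": 0,"ry": 0,"rz": 0,"hand": 0.18},
    {"dx": 0,"dy": 0.009,"dz": 0,"rx": 0,"ry": 0,"rz": 0,"hand": 0.18},
    {"dx": 0.001,"dy": 0.009,"dz": 0,"rx": 0,"ry": 0,"rz": 0,"hand": 0.18},
    {"dx": 0,"dy": 0.009,"dz": 0,"rx": 0,"ry": 0,"rz": 0,"hand": 0.18},
    {"dx": 0.001,"dy": 0.007,"dz": 0,"rx": 0,"ry": 0,"rz": 0,"hand": 0.18},
  ],
)

```text
t: 3.17
eef_pos: [0.5783, -0.158, 0.0874]
eef_rot: [3.14, 0.002, 1.556]
wrist_force: [0.3, -0.8, -0.3]
opening: 0.0151
```

```bash
python3 look.py l2
```

```text
top
[361.  189.7] 102 [ 0.5784 -0.1306] [-0.0017 -0.0615]
[301.3 210. ] 101 [0.5146 0.04  ] [-0.0189  0.1198]
[374.  215.9] 102 [ 0.5031 -0.1686] [-0.0843 -0.0786]
[322.7 227.1] 120 [ 0.4671 -0.0222] [-0.0809  0.0722]
[347.7 230.4] 45 [ 0.4595 -0.0936] [-0.1068  0.0052]
side
[317.2 189.1] 64 [0.5131 0.0367] [-0.0212  0.1171]
[304.1 204. ] 94 [ 0.4652 -0.0261] [-0.0838  0.0689]
[305.3 221.1] 53 [ 0.4567 -0.0992] [-0.111   0.0005]
[356.4 223.2] 34 [ 0.5848 -0.1336] [ 0.0037 -0.066 ]
[327.5 237.4] 104 [ 0.5009 -0.1727] [-0.0875 -0.0819]
3.2667 [1.799e+02 1.000e-01 8.920e+01] [ 0.5788 -0.1572  0.0875] [-0.0082 -0.0872] [0.8 0.4 0.5] 0.0155
```

View pics/l2.png

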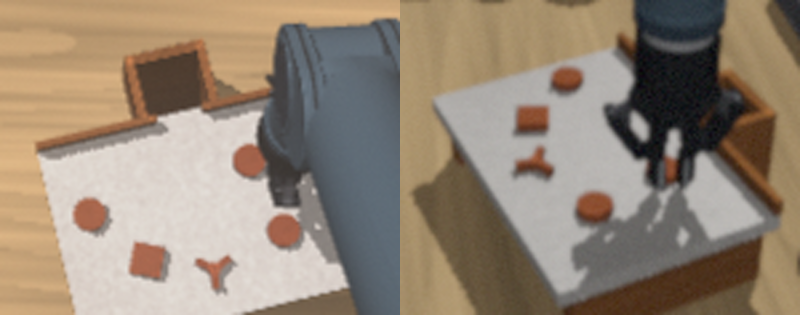

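Emit:
arm_command(
  targets=[
    {"dx": 0,"dy": 0.005,"dz": -0.003,"rx": 0,"ry": 0,"rz": 0,"hand": 0.18},
    {"dx": 0,"dy": 0.009,"dz": -0.001,"rx": 0,"ry": 0,"rz": 0,"hand": 0.18},
    {"dx": 0,"dy": 0.009,"dz": 0,"rx": 0,"ry": 0,"rz": 0,"hand": 0.18},
    {"dx": 0,"dy": 0.009,"dz": 0,"rx": 0,"ry": 0,"rz": 0,"hand": 0.18},
    {"dx": 0,"dy": 0.009,"dz": 0,"rx": 0,"ry": 0,"rz": 0,"hand": 0.18},
    {"dx": 0,"dy": 0.009,"dz": 0,"rx": 0,"ry": 0,"rz": 0,"hand": 0.18},
    {"dx": 0,"dy": 0.008,"dz": 0,"rx": 0,"ry": 0,"rz": 0,"hand": 0.18},
    {"dx": 0,"dy": 0.004,"dz": 0,"rx": 0,"ry": 0,"rz": 0,"hand": 0.18},
  ],
)

```text
t: 3.93
eef_pos: [0.5781, -0.0913, 0.0826]
eef_rot: [3.14, 0.002, 1.554]
wrist_force: [0.1, -0.5, 0.1]
opening: 0.0153
```

```bash
python3 look.py l3
```

```text
top
[337.1 189.5] 78 [ 0.5769 -0.0613] [0.015  0.0058]
[301.3 210. ] 102 [0.5145 0.0401] [-0.0189  0.12  ]
[322.7 227.1] 121 [ 0.4672 -0.0222] [-0.0808  0.0721]
[347.7 230.4] 45 [ 0.4595 -0.0936] [-0.1068  0.0052]
side
[317.2 189.2] 67 [0.5128 0.0362] [-0.0215  0.1166]
[304.2 204.1] 93 [ 0.4653 -0.0262] [-0.0837  0.0688]
[349.8 207.9] 37 [ 0.5836 -0.0672] [ 0.0199 -0.0016]
[305.3 220.9] 51 [ 0.4569 -0.0985] [-0.1106  0.0011]
[327.5 237.3] 108 [ 0.501  -0.1725] [-0.0873 -0.0818]
4.0333 [1.799e+02 1.000e-01 8.910e+01] [ 0.5782 -0.0916  0.0827] [ 0.0083 -0.0238] [-0.5  0.3  0.3] 0.0153
```

View pics/l3.png

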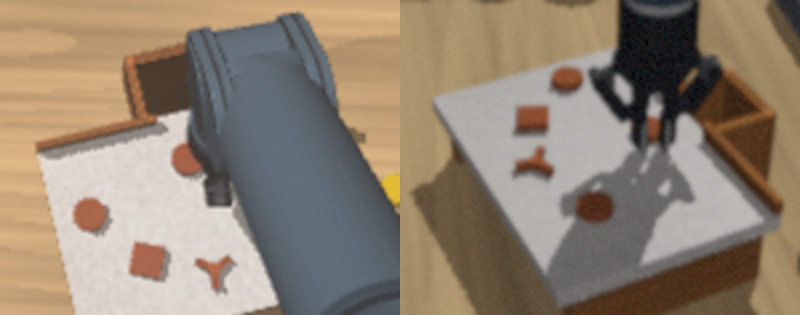

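Emit:
arm_command(
  targets=[
    {"dx": 0,"dy": -0.012,"dz": 0.004,"rx": 0,"ry": 0,"rz": 0,"hand": 0.18},
    {"dx": 0,"dy": -0.004,"dz": 0.02,"rx": 0,"ry": 0,"rz": 0,"hand": 0.18},
    {"dx": -0.006,"dy": 0.005,"dz": 0.015,"rx": 0,"ry": 0,"rz": -6.8,"hand": 0.18},
    {"dx": -0.007,"dy": 0.005,"dz": 0,"rx": 0,"ry": 0,"rz": -6.8,"hand": 0.18},
    {"dx": -0.007,"dy": 0.005,"dz": 0,"rx": 0,"ry": 0,"rz": -6.8,"hand": 0.18},
    {"dx": -0.007,"dy": 0.005,"dz": 0,"rx": 0,"ry": 0,"rz": -6.8,"hand": 0.18},
    {"dx": -0.007,"dy": 0.005,"dz": 0,"rx": 0,"ry": 0,"rz": -6.8,"hand": 0.18},
    {"dx": -0.007,"dy": 0.005,"dz": 0,"rx": 0,"ry": 0,"rz": -6.8,"hand": 0.18},
  ],
)

```text
t: 4.7
eef_pos: [0.5372, -0.0926, 0.1256]
eef_rot: [3.135, 0.004, 0.809]
wrist_force: [-0.2, 0.5, -0.8]
opening: 0.0154
```

Emit:
arm_command(
  targets=[
    {"dx": 0,"dy": 0,"dz": 0,"rx": 0,"ry": 0,"rz": -6.8,"hand": 0.18},
    {"dx": 0,"dy": 0,"dz": 0,"rx": 0,"ry": 0,"rz": -6.8,"hand": 0.18},
    {"dx": 0,"dy": 0,"dz": 0,"rx": 0,"ry": 0,"rz": -6.8,"hand": 0.18},
    {"dx": 0,"dy": 0,"dz": 0,"rx": 0,"ry": 0,"rz": -6.8,"hand": 0.18},
    {"dx": 0,"dy": 0,"dz": 0,"rx": 0,"ry": 0,"rz": -4,"hand": 0.18},
    {"dx": 0,"dy": 0,"dz": 0,"rx": 0,"ry": 0,"rz": 0,"hand": 0.18},
    {"dx": 0,"dy": 0,"dz": 0,"rx": 0,"ry": 0,"rz": 0,"hand": 0.18},
    {"dx": 0,"dy": 0,"dz": 0,"rx": 0,"ry": 0,"rz": 0,"hand": 0.18},
  ],
)

```text
t: 5.37
eef_pos: [0.536, -0.1051, 0.129]
eef_rot: [3.13, 0.003, 0.229]
wrist_force: [-0.1, -0.4, 0.5]
opening: 0.0152
```

```bash
python3 look.py l4
```

```text
top
[337.7 189. ] 101 [ 0.5784 -0.0631] [0.0159 0.0037]
[301.3 210. ] 101 [0.5146 0.04  ] [-0.0189  0.1198]
[322.7 227.1] 121 [ 0.4672 -0.0222] [-0.0808  0.0721]
[347.  230.9] 38 [ 0.4579 -0.0914] [-0.1078  0.0077]
side
[317.4 189.2] 66 [0.5133 0.0361] [-0.0211  0.1165]
[304.2 204.1] 93 [ 0.4653 -0.0262] [-0.0837  0.0688]
[346.8 208. ] 86 [ 0.5757 -0.0661] [0.0126 0.0015]
[305.2 220.9] 53 [ 0.4567 -0.0984] [-0.1108  0.0012]
[327.5 237.3] 103 [ 0.5009 -0.1724] [-0.0874 -0.0817]
5.4667 [179.4   0.2  13.1] [ 0.5359 -0.1049  0.1289] [-0.036  -0.0256] [-0.4  0.1 -0.5] 0.0155
```

View pics/l4.png

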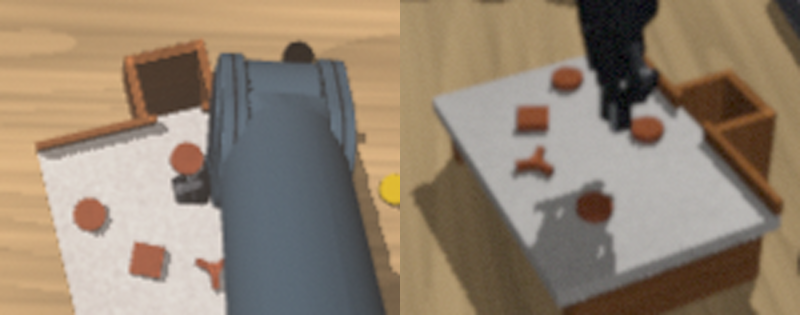

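Emit:
arm_command(
  targets=[
    {"dx": -0.002,"dy": 0.01,"dz": 0,"rx": 0,"ry": 0,"rz": 1,"hand": 0.18},
    {"dx": 0,"dy": 0.01,"dz": -0.005,"rx": 0.3,"ry": 0,"rz": 1,"hand": 0.18},
    {"dx": 0,"dy": 0.009,"dz": -0.01,"rx": 0.3,"ry": 0,"rz": 0,"hand": 0.18},
    {"dx": 0,"dy": 0,"dz": -0.012,"rx": 0,"ry": 0,"rz": 0,"hand": 0.18},
    {"dx": 0,"dy": 0,"dz": -0.01,"rx": 0,"ry": 0,"rz": 0,"hand": 0.18},
    {"dx": 0,"dy": 0,"dz": -0.005,"rx": 0,"ry": 0,"rz": 0,"hand": 0.18},
    {"dx": 0,"dy": 0,"dz": -0.001,"rx": 0,"ry": 0,"rz": 0,"hand": 0.18},
    {"dx": 0,"dy": 0,"dz": 0,"rx": 0,"ry": 0,"rz": 0,"hand": 0.18},
  ],
)

```text
t: 6.13
eef_pos: [0.5325, -0.0685, 0.0809]
eef_rot: [-3.138, 0.001, 0.275]
wrist_force: [-0.1, 0.7, 0.1]
opening: 0.0156
```

```bash
python3 look.py l5
```

```text
top
[301.3 210. ] 101 [0.5146 0.04  ] [-0.0189  0.1198]
[322.8 227.1] 124 [ 0.4671 -0.0224] [-0.0809  0.072 ]
side
[316.5 189.3] 57 [0.5109 0.0362] [-0.0234  0.1171]
[304.3 204. ] 92 [ 0.4655 -0.0261] [-0.0835  0.0688]
[346.9 208. ] 86 [ 0.5759 -0.0661] [0.0127 0.0014]
[305.6 220.9] 58 [ 0.4577 -0.0986] [-0.1099  0.0009]
[327.7 237.2] 108 [ 0.5014 -0.1723] [-0.0869 -0.0817]
6.2333 [-179.8    0.    15.7] [ 0.5329 -0.0688  0.0815] [-0.0294  0.0101] [-0.1 -0.1  0.9] 0.0156
```

View pics/l5.png

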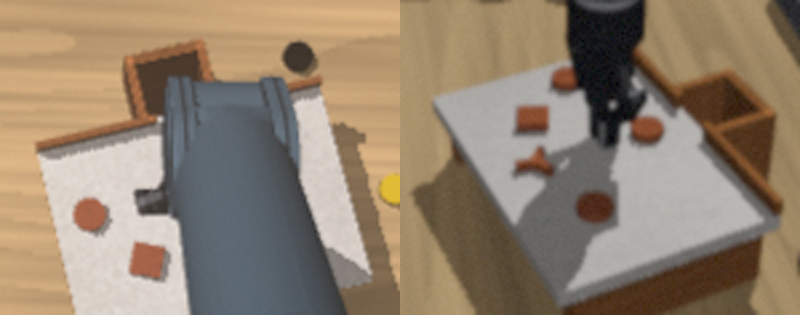

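Emit:
arm_command(
  targets=[
    {"dx": 0,"dy": -0.004,"dz": 0.002,"rx": 0,"ry": 0,"rz": -0.5,"hand": 0.18},
    {"dx": 0.001,"dy": -0.004,"dz": 0,"rx": 0,"ry": 0,"rz": 0,"hand": 0.18},
    {"dx": 0.001,"dy": 0,"dz": 0,"rx": 0,"ry": 0,"rz": 0,"hand": 0.18},
    {"dx": 0.005,"dy": 0.001,"dz": 0,"rx": 0,"ry": 0,"rz": 0,"hand": 0.18},
    {"dx": 0.005,"dy": 0.001,"dz": 0,"rx": 0,"ry": 0,"rz": 0,"hand": 0.18},
    {"dx": 0.004,"dy": 0.001,"dz": 0,"rx": 0,"ry": 0,"rz": 0,"hand": 0.18},
    {"dx": 0.003,"dy": 0.001,"dz": 0,"rx": 0,"ry": 0,"rz": 0,"hand": 0.18},
    {"dx": 0,"dy": 0,"dz": 0,"rx": 0,"ry": 0,"rz": 0,"hand": 0.18},
  ],
)

```text
t: 6.9
eef_pos: [0.5562, -0.0747, 0.0861]
eef_rot: [-3.14, -0.005, 0.263]
wrist_force: [-0.4, 1.2, -0.2]
opening: 0.0157
```

```bash
python3 look.py l6
```

```text
top
[301.3 210. ] 101 [0.5146 0.04  ] [-0.0189  0.1198]
[322.7 227.1] 123 [ 0.467  -0.0222] [-0.081   0.0721]
side
[317.3 189.2] 66 [0.5131 0.0361] [-0.0213  0.1165]
[304.2 204.1] 93 [ 0.4653 -0.0262] [-0.0837  0.0688]
[349.7 207.9] 63 [ 0.5833 -0.0674] [ 0.0195 -0.0017]
[305.3 221. ] 52 [ 0.4568 -0.0991] [-0.1108  0.0006]
[327.6 237.2] 106 [ 0.5014 -0.172 ] [-0.0868 -0.0814]
7.0 [-179.9   -0.2   15. ] [ 0.5554 -0.0749  0.0859] [-0.0094 -0.0017] [-0.8 -0.5 -0.5] 0.0152
```

View pics/l6.png

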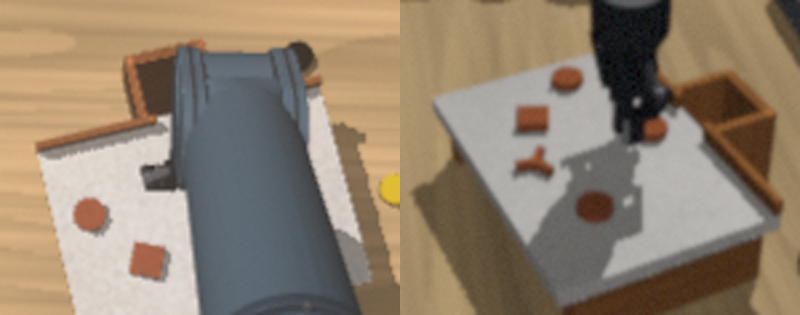

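Emit:
arm_command(
  targets=[
    {"dx": 0.007,"dy": 0.002,"dz": -0.002,"rx": 0,"ry": 0,"rz": 0,"hand": 0.18},
    {"dx": 0.007,"dy": 0.002,"dz": 0,"rx": 0,"ry": 0,"rz": 0,"hand": 0.18},
    {"dx": 0.007,"dy": 0.002,"dz": 0,"rx": 0,"ry": 0,"rz": 0,"hand": 0.18},
    {"dx": 0.007,"dy": 0.002,"dz": 0,"rx": 0,"ry": 0,"rz": 0,"hand": 0.18},
    {"dx": 0.007,"dy": 0.002,"dz": 0,"rx": 0,"ry": 0,"rz": 0,"hand": 0.18},
    {"dx": 0.007,"dy": 0.002,"dz": 0,"rx": 0,"ry": 0,"rz": 0,"hand": 0.18},
    {"dx": 0.006,"dy": 0.002,"dz": 0,"rx": 0,"ry": 0,"rz": 0,"hand": 0.18},
    {"dx": 0.003,"dy": 0.001,"dz": 0,"rx": 0,"ry": 0,"rz": 0,"hand": 0.18},
  ],
)

```text
t: 7.67
eef_pos: [0.611, -0.058, 0.0833]
eef_rot: [-3.14, -0.003, 0.263]
wrist_force: [0.0, 0.6, -0.3]
opening: 0.0154
```

```bash
python3 look.py l7
```

```text
top
[301.3 210. ] 102 [0.5145 0.0401] [-0.0189  0.12  ]
[322.7 227.1] 123 [ 0.467  -0.0222] [-0.081   0.0721]
side
[317.4 189.2] 65 [0.5135 0.0363] [-0.0209  0.1166]
[304.2 204.1] 93 [ 0.4653 -0.0262] [-0.0837  0.0688]
[305.4 220.9] 52 [ 0.4571 -0.0986] [-0.1105  0.001 ]
[327.7 237.4] 110 [ 0.5013 -0.1729] [-0.0871 -0.0822]
7.7667 [-1.799e+02 -1.000e-01  1.510e+01] [ 0.6106 -0.058   0.0833] [0.0483 0.0002] [-1.1 -0.4 -0.1] 0.0152
```

View pics/l7.png

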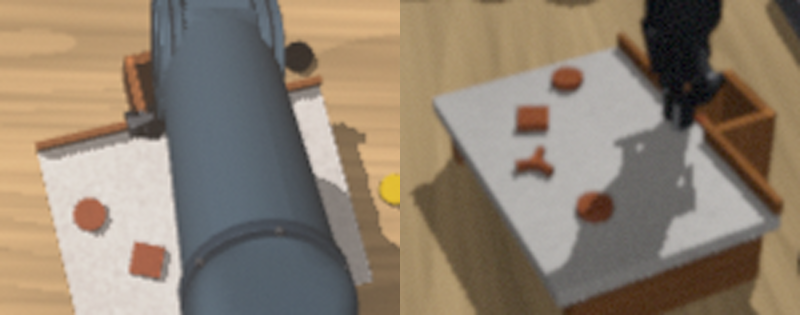

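Emit:
arm_command(
  targets=[
    {"dx": 0.005,"dy": 0.001,"dz": 0,"rx": 0,"ry": 0,"rz": 0,"hand": 0.18},
    {"dx": 0.002,"dy": 0,"dz": 0,"rx": 0,"ry": 0,"rz": 0,"hand": 0.18},
    {"dx": 0,"dy": 0,"dz": 0,"rx": 0,"ry": 0,"rz": 0,"hand": 0.18},
    {"dx": -0.015,"dy": -0.005,"dz": 0.003,"rx": 0,"ry": 0,"rz": 0,"hand": 0.18},
    {"dx": -0.02,"dy": -0.01,"dz": 0.02,"rx": 0,"ry": 0,"rz": 0,"hand": 0.18},
    {"dx": -0.025,"dy": -0.035,"dz": 0.03,"rx": 0,"ry": 0,"rz": 4,"hand": 0.18},
    {"dx": -0.025,"dy": -0.035,"dz": 0,"rx": 0,"ry": 0,"rz": 6,"hand": 0.18},
    {"dx": -0.02,"dy": -0.03,"dz": 0,"rx": 0,"ry": 0,"rz": 6,"hand": 0.18},
  ],
)

```text
t: 8.43
eef_pos: [0.5176, -0.1587, 0.1321]
eef_rot: [-3.137, -0.004, 0.565]
wrist_force: [-0.3, -1.1, -0.2]
opening: 0.0151
```

```bash
python3 look.py l8
```

```text
top
[329.2 164.2] 97 [ 0.6511 -0.037 ] [0.0929 0.01  ]
[301.3 210. ] 101 [0.5146 0.04  ] [-0.0189  0.1198]
[373.3 217.7] 55 [ 0.4976 -0.1666] [-0.0891 -0.0752]
[322.7 227.1] 121 [ 0.4672 -0.0222] [-0.0808  0.0721]
[347.7 230.4] 45 [ 0.4595 -0.0936] [-0.1068  0.0052]
side
[304.2 204.1] 93 [ 0.4653 -0.0262] [-0.0837  0.0688]
[305.3 220.9] 51 [ 0.4569 -0.0987] [-0.1107  0.001 ]
[327.5 237.3] 105 [ 0.501  -0.1726] [-0.0873 -0.0819]
8.5333 [-179.8   -0.    31.7] [ 0.5152 -0.1651  0.1319] [-0.0717 -0.0783] [-0.1 -1.2 -0.4] 0.0152
```

View pics/l8.png

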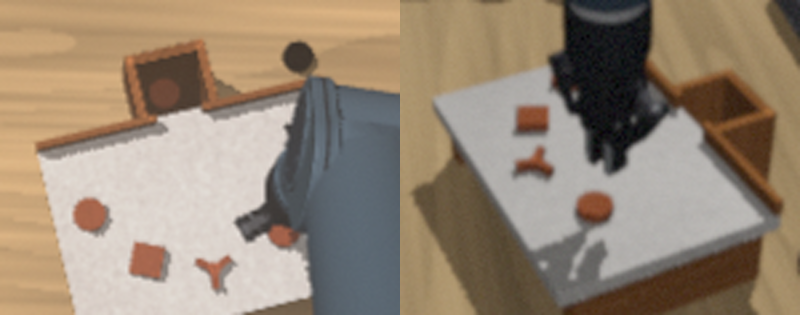

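Disc C is in the slot (dark red disc at about (329,164) in the top view). Next is disc B.

Emit:
arm_command(
  targets=[
    {"dx": -0.01,"dy": -0.008,"dz": 0,"rx": 0,"ry": 0,"rz": 5,"hand": 0.18},
    {"dx": -0.01,"dy": -0.008,"dz": 0,"rx": 0,"ry": 0,"rz": 5,"hand": 0.18},
    {"dx": -0.01,"dy": -0.008,"dz": 0,"rx": 0,"ry": 0,"rz": 5,"hand": 0.18},
    {"dx": -0.008,"dy": -0.008,"dz": 0,"rx": 0,"ry": 0,"rz": 5,"hand": 0.18},
    {"dx": -0.003,"dy": -0.005,"dz": -0.005,"rx": 0,"ry": 0,"rz": 1,"hand": 0.18},
    {"dx": 0,"dy": 0,"dz": -0.01,"rx": 0,"ry": 0,"rz": 0,"hand": 0.18},
    {"dx": 0,"dy": 0,"dz": -0.005,"rx": 0,"ry": 0,"rz": 0,"hand": 0.18},
    {"dx": 0,"dy": 0,"dz": 0,"rx": 0,"ry": 0,"rz": 0,"hand": 0.18},
  ],
)

```text
t: 9.2
eef_pos: [0.472, -0.2052, 0.1117]
eef_rot: [-3.14, -0.002, 0.924]
wrist_force: [-0.5, -1.3, -1.5]
opening: 0.0155
```

Emit:
arm_command(
  targets=[
    {"dx": 0.001,"dy": 0,"dz": -0.01,"rx": 0,"ry": 0,"rz": 0,"hand": 0.18},
    {"dx": 0.001,"dy": 0,"dz": -0.01,"rx": 0,"ry": 0,"rz": 0,"hand": 0.18},
    {"dx": 0,"dy": 0,"dz": -0.006,"rx": 0,"ry": 0,"rz": 0,"hand": 0.18},
    {"dx": 0,"dy": 0,"dz": 0,"rx": 0,"ry": 0,"rz": 0,"hand": 0.18},
    {"dx": 0.003,"dy": 0.004,"dz": 0,"rx": 0,"ry": 0,"rz": 0,"hand": 0.18},
    {"dx": 0.003,"dy": 0.004,"dz": 0,"rx": 0,"ry": 0,"rz": 0,"hand": 0.18},
    {"dx": 0.001,"dy": 0.001,"dz": 0,"rx": 0,"ry": 0,"rz": 0,"hand": 0.18},
    {"dx": 0,"dy": 0,"dz": 0,"rx": 0,"ry": 0,"rz": 0,"hand": 0.18},
  ],
)

```text
t: 9.87
eef_pos: [0.4836, -0.1917, 0.0819]
eef_rot: [-3.139, -0.003, 0.926]
wrist_force: [0.2, 0.1, 0.5]
opening: 0.0155
```

```bash
python3 look.py l9
```

```text
top
[329.1 164.2] 97 [ 0.6511 -0.0367] [0.093  0.0102]
[301.3 210. ] 101 [0.5146 0.04  ] [-0.0189  0.1198]
[373.  215.7] 81 [ 0.5034 -0.1657] [-0.0833 -0.0758]
[322.7 227.1] 120 [ 0.4671 -0.0222] [-0.0809  0.0722]
[347.7 230.2] 44 [ 0.4599 -0.0936] [-0.1064  0.0051]
side
[302.3 202.6] 37 [ 0.4612 -0.0187] [-0.0857  0.0771]
9.9667 [-179.8   -0.2   53. ] [ 0.4834 -0.1921  0.082 ] [-0.1095 -0.0961] [-0.4 -0.4 -0.6] 0.0154
```

View pics/l9.png

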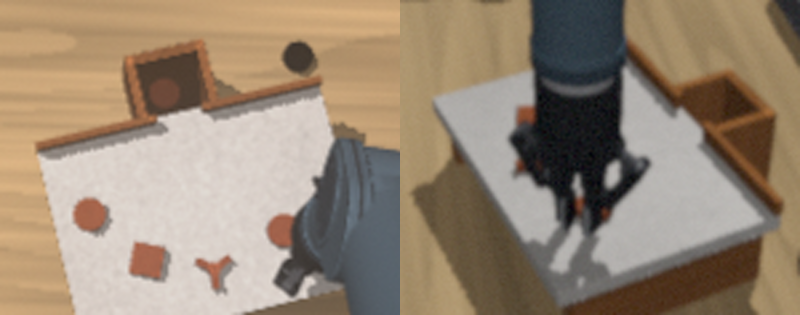

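Emit:
arm_command(
  targets=[
    {"dx": 0.003,"dy": 0.004,"dz": 0.001,"rx": 0,"ry": 0,"rz": 0,"hand": 0.18},
    {"dx": 0.006,"dy": 0.008,"dz": 0,"rx": 0,"ry": 0,"rz": 0,"hand": 0.18},
    {"dx": 0.006,"dy": 0.008,"dz": 0,"rx": 0,"ry": 0,"rz": 0,"hand": 0.18},
    {"dx": 0.006,"dy": 0.008,"dz": 0,"rx": 0,"ry": 0,"rz": 0,"hand": 0.18},
    {"dx": 0.006,"dy": 0.008,"dz": 0,"rx": 0,"ry": 0,"rz": 0,"hand": 0.18},
    {"dx": 0.006,"dy": 0.008,"dz": 0,"rx": 0,"ry": 0,"rz": 0,"hand": 0.18},
    {"dx": 0.006,"dy": 0.008,"dz": 0,"rx": 0,"ry": 0,"rz": 0,"hand": 0.18},
    {"dx": 0.004,"dy": 0.005,"dz": 0,"rx": 0,"ry": 0,"rz": 0,"hand": 0.18},
  ],
)

```text
t: 10.63
eef_pos: [0.5307, -0.1295, 0.084]
eef_rot: [-3.14, -0.004, 0.925]
wrist_force: [0.1, 0.5, 0.6]
opening: 0.0155
```

```bash
python3 look.py l10
```

```text
top
[329.1 164.3] 99 [ 0.6509 -0.0367] [0.0928 0.0103]
[350.6 200.4] 48 [ 0.5462 -0.1006] [-0.025  -0.0242]
[301.3 210. ] 101 [0.5146 0.04  ] [-0.0189  0.1198]
[322.7 227.1] 121 [ 0.4672 -0.0222] [-0.0808  0.0721]
[347.7 230.4] 45 [ 0.4595 -0.0936] [-0.1068  0.0052]
side
[304.1 204. ] 94 [ 0.4652 -0.0261] [-0.0838  0.0689]
[305. 221.] 52 [ 0.4562 -0.0988] [-0.1114  0.001 ]
10.7333 [-179.9   -0.2   53. ] [ 0.5308 -0.1294  0.084 ] [-0.0473 -0.0479] [ 0.2 -0.1  0.7] 0.0151
```

View pics/l10.png

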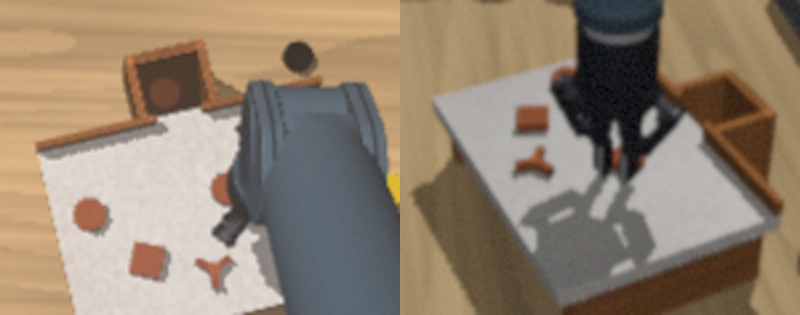

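Emit:
arm_command(
  targets=[
    {"dx": 0.003,"dy": 0.004,"dz": 0,"rx": 0,"ry": 0,"rz": 0,"hand": 0.18},
    {"dx": 0.005,"dy": 0.007,"dz": 0,"rx": 0,"ry": 0,"rz": 0,"hand": 0.18},
    {"dx": 0.005,"dy": 0.007,"dz": 0,"rx": 0,"ry": 0,"rz": 0,"hand": 0.18},
    {"dx": 0.005,"dy": 0.007,"dz": 0,"rx": 0,"ry": 0,"rz": 0,"hand": 0.18},
    {"dx": 0.005,"dy": 0.007,"dz": 0,"rx": 0,"ry": 0,"rz": 0,"hand": 0.18},
    {"dx": 0.004,"dy": 0.005,"dz": 0,"rx": 0,"ry": 0,"rz": 0,"hand": 0.18},
    {"dx": 0.002,"dy": 0.003,"dz": 0,"rx": 0,"ry": 0,"rz": 0,"hand": 0.18},
    {"dx": 0,"dy": 0,"dz": 0,"rx": 0,"ry": 0,"rz": 0,"hand": 0.18},
  ],
)

```text
t: 11.4
eef_pos: [0.5619, -0.0863, 0.0837]
eef_rot: [-3.14, -0.003, 0.924]
wrist_force: [0.1, 0.4, -0.5]
opening: 0.0154
```

Emit:
arm_command(
  targets=[
    {"dx": -0.009,"dy": -0.012,"dz": 0.003,"rx": 0,"ry": 0,"rz": 0,"hand": 0.18},
    {"dx": -0.003,"dy": -0.004,"dz": 0.02,"rx": 0,"ry": 0,"rz": 0,"hand": 0.18},
    {"dx": -0.005,"dy": 0.005,"dz": 0.015,"rx": 0,"ry": 0,"rz": -6.5,"hand": 0.18},
    {"dx": -0.003,"dy": 0.006,"dz": 0,"rx": 0,"ry": 0,"rz": -6.5,"hand": 0.18},
    {"dx": -0.003,"dy": 0.006,"dz": 0,"rx": 0,"ry": 0,"rz": -6.5,"hand": 0.18},
    {"dx": -0.003,"dy": 0.006,"dz": 0,"rx": 0,"ry": 0,"rz": -6.5,"hand": 0.18},
    {"dx": -0.003,"dy": 0.006,"dz": 0,"rx": 0,"ry": 0,"rz": -6.5,"hand": 0.18},
    {"dx": 0,"dy": 0.003,"dz": 0,"rx": 0,"ry": 0,"rz": -3,"hand": 0.18},
  ],
)

```text
t: 12.07
eef_pos: [0.525, -0.081, 0.1239]
eef_rot: [-3.14, 0.001, 0.266]
wrist_force: [0.0, 0.2, 0.1]
opening: 0.0154
```

```bash
python3 look.py l11
```

```text
top
[329.2 164.3] 109 [ 0.6509 -0.0371] [0.0927 0.0099]
[301.3 210. ] 101 [0.5146 0.04  ] [-0.0189  0.1198]
[322.8 227.1] 122 [ 0.4672 -0.0224] [-0.0809  0.072 ]
side
[317.7 189.2] 72 [0.5142 0.0363] [-0.0202  0.1164]
[304.2 204.1] 93 [ 0.4653 -0.0262] [-0.0837  0.0688]
[347.1 208.4] 78 [ 0.576  -0.0682] [ 0.0122 -0.0006]
[305.2 221. ] 53 [ 0.4567 -0.099 ] [-0.1109  0.0007]
12.1667 [-179.9    0.    15.6] [ 0.5256 -0.0811  0.1239] [-0.0397  0.0001] [ 0.5 -0.  -0.3] 0.0151
```

View pics/l11.png

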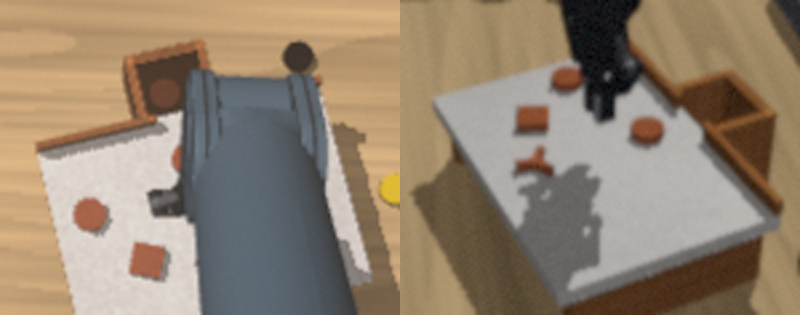

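Emit:
arm_command(
  targets=[
    {"dx": 0,"dy": 0,"dz": -0.01,"rx": 0,"ry": 0,"rz": 0,"hand": 0.18},
    {"dx": 0,"dy": 0,"dz": -0.012,"rx": 0,"ry": 0,"rz": 0,"hand": 0.18},
    {"dx": 0,"dy": 0,"dz": -0.01,"rx": 0,"ry": 0,"rz": 0,"hand": 0.18},
    {"dx": 0,"dy": 0,"dz": -0.005,"rx": 0,"ry": 0,"rz": 0,"hand": 0.18},
    {"dx": 0,"dy": 0,"dz": -0.001,"rx": 0,"ry": 0,"rz": 0,"hand": 0.18},
    {"dx": 0.005,"dy": 0.001,"dz": 0,"rx": 0,"ry": 0,"rz": 0,"hand": 0.18},
    {"dx": 0.005,"dy": 0.001,"dz": 0,"rx": 0,"ry": 0,"rz": 0,"hand": 0.18},
    {"dx": 0.004,"dy": 0.001,"dz": 0,"rx": 0,"ry": 0,"rz": 0,"hand": 0.18},
  ],
)

```text
t: 12.83
eef_pos: [0.5381, -0.0832, 0.0821]
eef_rot: [-3.141, 0.003, 0.276]
wrist_force: [0.1, -1.1, 0.4]
opening: 0.0152
```

```bash
python3 look.py l12
```

```text
top
[329.3 164.4] 109 [ 0.6505 -0.0374] [0.0922 0.0097]
[301.3 210. ] 102 [0.5145 0.0401] [-0.0189  0.12  ]
[322.7 227.1] 123 [ 0.467  -0.0222] [-0.081   0.0721]
side
[317.5 189.1] 71 [0.5139 0.0367] [-0.0204  0.1168]
[304.1 204. ] 93 [ 0.4652 -0.0259] [-0.0837  0.0691]
[347.6 208.7] 69 [ 0.577  -0.0697] [ 0.0128 -0.0023]
[305.4 220.9] 53 [ 0.4572 -0.0987] [-0.1104  0.0009]
12.9333 [-1.80e+02  1.00e-01  1.58e+01] [ 0.5388 -0.0828  0.0824] [-0.0274 -0.005 ] [-0.1  0.2 -0. ] 0.0159
```

Emit:
arm_command(
  targets=[
    {"dx": 0,"dy": 0.003,"dz": 0.001,"rx": 0,"ry": 0,"rz": 0,"hand": 0.18},
    {"dx": 0,"dy": 0.003,"dz": 0,"rx": 0,"ry": 0,"rz": 0,"hand": 0.18},
    {"dx": 0.006,"dy": 0.002,"dz": 0,"rx": 0,"ry": 0,"rz": 0,"hand": 0.18},
    {"dx": 0.006,"dy": 0.002,"dz": 0,"rx": 0,"ry": 0,"rz": 0,"hand": 0.18},
    {"dx": 0.007,"dy": 0.002,"dz": 0,"rx": 0,"ry": 0,"rz": 0,"hand": 0.18},
    {"dx": 0.007,"dy": 0.002,"dz": 0,"rx": 0,"ry": 0,"rz": 0,"hand": 0.18},
    {"dx": 0.007,"dy": 0.002,"dz": 0,"rx": 0,"ry": 0,"rz": 0,"hand": 0.18},
    {"dx": 0.003,"dy": 0.001,"dz": 0,"rx": 0,"ry": 0,"rz": 0,"hand": 0.18},
  ],
)

```text
t: 13.6
eef_pos: [0.5792, -0.0633, 0.0847]
eef_rot: [-3.142, -0.0, 0.278]
wrist_force: [-0.7, -0.3, 0.1]
opening: 0.0154
```

```bash
python3 look.py l13
```

```text
top
[301.3 210. ] 102 [0.5145 0.0401] [-0.0189  0.12  ]
[322.8 227.1] 123 [ 0.4673 -0.0225] [-0.0808  0.0718]
side
[317.3 189.2] 66 [0.5131 0.0361] [-0.0213  0.1165]
[304.1 204. ] 94 [ 0.4652 -0.0261] [-0.0838  0.0689]
[357.8 204.7] 73 [ 0.6084 -0.0577] [0.0463 0.001 ]
[305.2 220.9] 53 [ 0.4566 -0.0986] [-0.1109  0.0012]
13.7 [-180.     0.    15.9] [ 0.5785 -0.0634  0.0846] [0.016  0.0033] [ 0.4 -0.1  0.2] 0.0154
```

View pics/l13.png

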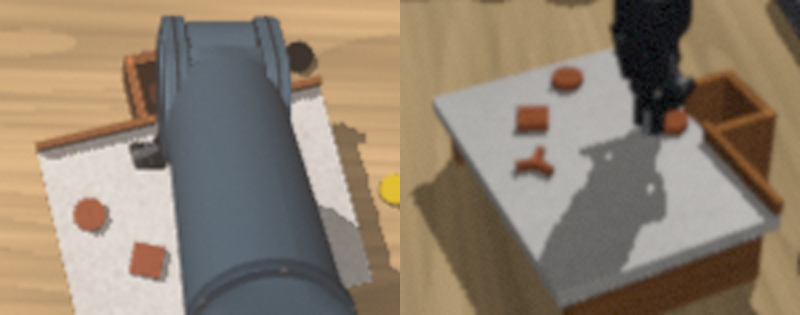

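Emit:
arm_command(
  targets=[
    {"dx": 0.006,"dy": 0.001,"dz": 0,"rx": 0,"ry": 0,"rz": 0,"hand": 0.18},
    {"dx": 0.007,"dy": 0.001,"dz": 0,"rx": 0,"ry": 0,"rz": 0,"hand": 0.18},
    {"dx": 0.007,"dy": 0.001,"dz": 0,"rx": 0,"ry": 0,"rz": 0,"hand": 0.18},
    {"dx": 0.007,"dy": 0.002,"dz": 0,"rx": 0,"ry": 0,"rz": 0,"hand": 0.18},
    {"dx": 0.006,"dy": 0.002,"dz": 0,"rx": 0,"ry": 0,"rz": 0,"hand": 0.18},
    {"dx": 0.003,"dy": 0.001,"dz": 0,"rx": 0,"ry": 0,"rz": 0,"hand": 0.18},
    {"dx": 0,"dy": 0,"dz": 0,"rx": 0,"ry": 0,"rz": 0,"hand": 0.18},
    {"dx": 0,"dy": 0,"dz": 0,"rx": 0,"ry": 0,"rz": 0,"hand": 0.18},
  ],
)

```text
t: 14.37
eef_pos: [0.618, -0.0551, 0.0841]
eef_rot: [-3.141, 0.002, 0.277]
wrist_force: [-0.3, 0.6, -0.2]
opening: 0.0154
```

Emit:
arm_command(
  targets=[
    {"dx": -0.015,"dy": -0.004,"dz": 0.003,"rx": 0,"ry": 0,"rz": 0,"hand": 0.18},
    {"dx": -0.015,"dy": -0.004,"dz": 0.02,"rx": 0,"ry": 0,"rz": 0,"hand": 0.18},
    {"dx": -0.012,"dy": 0.015,"dz": 0.025,"rx": 0,"ry": 0,"rz": 6.8,"hand": 0.18},
    {"dx": -0.015,"dy": 0.025,"dz": 0,"rx": 0,"ry": 0,"rz": 6.8,"hand": 0.18},
    {"dx": -0.015,"dy": 0.025,"dz": 0,"rx": 0,"ry": 0,"rz": 6.8,"hand": 0.18},
    {"dx": -0.015,"dy": 0.025,"dz": 0,"rx": 0,"ry": 0,"rz": 6.8,"hand": 0.18},
    {"dx": -0.015,"dy": 0.025,"dz": 0,"rx": 0,"ry": 0,"rz": 6.8,"hand": 0.18},
    {"dx": -0.012,"dy": 0.02,"dz": 0,"rx": 0,"ry": 0,"rz": 6.8,"hand": 0.18},
  ],
)

```text
t: 15.03
eef_pos: [0.4995, 0.0678, 0.1342]
eef_rot: [3.134, 0.004, 1.006]
wrist_force: [-0.5, -0.1, -0.9]
opening: 0.0152
```

```bash
python3 look.py l14
```

```text
top
[329.6 165.4] 122 [ 0.6475 -0.0382] [0.0891 0.0097]
[347.7 230.1] 43 [ 0.4604 -0.0935] [-0.106   0.0051]
side
[317.2 189.2] 65 [0.5129 0.0361] [-0.0214  0.1165]
[304.5 204.4] 87 [ 0.4659 -0.0278] [-0.0835  0.0671]
[305.2 220.5] 61 [ 0.4569 -0.0967] [-0.1101  0.0029]
15.1333 [179.7   0.2  57.8] [0.4984 0.0702 0.134 ] [-0.0266  0.1532] [ 0.7 -0.7  0.6] 0.015
```

View pics/l14.png

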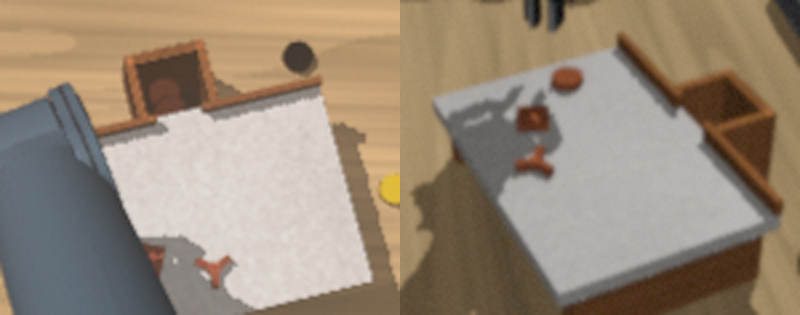

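Two discs now show in the slot. Last is disc A.

Emit:
arm_command(
  targets=[
    {"dx": -0.001,"dy": 0.002,"dz": 0,"rx": 0,"ry": 0,"rz": 6.8,"hand": 0.18},
    {"dx": -0.001,"dy": 0.001,"dz": 0,"rx": 0,"ry": 0,"rz": 6.8,"hand": 0.18},
    {"dx": -0.001,"dy": 0,"dz": 0,"rx": 0,"ry": 0,"rz": 6.8,"hand": 0.18},
    {"dx": -0.001,"dy": 0,"dz": 0,"rx": 0,"ry": 0,"rz": 6.8,"hand": 0.18},
    {"dx": -0.001,"dy": 0,"dz": 0,"rx": 0,"ry": 0,"rz": 6.8,"hand": 0.18},
    {"dx": 0,"dy": 0,"dz": 0,"rx": 0,"ry": 0,"rz": 6.8,"hand": 0.18},
    {"dx": 0,"dy": 0,"dz": 0,"rx": 0,"ry": 0,"rz": 6.8,"hand": 0.18},
    {"dx": 0,"dy": 0,"dz": 0,"rx": 0,"ry": 0,"rz": 6.8,"hand": 0.18},
  ],
)

```text
t: 15.8
eef_pos: [0.4933, 0.0688, 0.1346]
eef_rot: [3.135, 0.007, 1.984]
wrist_force: [0.4, -0.1, -0.1]
opening: 0.0155
```

Emit:
arm_command(
  targets=[
    {"dx": -0.002,"dy": 0.005,"dz": 0,"rx": 0,"ry": 0,"rz": 5,"hand": 0.18},
    {"dx": -0.001,"dy": 0.005,"dz": 0,"rx": 0,"ry": 0,"rz": 3,"hand": 0.18},
    {"dx": 0,"dy": 0,"dz": -0.01,"rx": 0,"ry": 0,"rz": 0,"hand": 0.18},
    {"dx": 0,"dy": 0,"dz": -0.015,"rx": 0,"ry": 0,"rz": 0,"hand": 0.18},
    {"dx": 0,"dy": 0,"dz": -0.01,"rx": 0,"ry": 0,"rz": 0,"hand": 0.18},
    {"dx": 0,"dy": 0,"dz": -0.007,"rx": 0,"ry": 0,"rz": 0,"hand": 0.18},
    {"dx": 0,"dy": 0,"dz": -0.002,"rx": 0,"ry": 0,"rz": 0,"hand": 0.18},
    {"dx": 0,"dy": 0,"dz": 0,"rx": 0,"ry": 0,"rz": 0,"hand": 0.18},
  ],
)

```text
t: 16.47
eef_pos: [0.4911, 0.072, 0.0862]
eef_rot: [3.138, 0.01, 2.116]
wrist_force: [0.4, -0.3, -0.0]
opening: 0.0155
```

```bash
python3 look.py l15
```

```text
top
[329.7 165.4] 123 [ 0.6474 -0.0385] [0.089  0.0095]
[347.7 230.4] 45 [ 0.4595 -0.0936] [-0.1068  0.0052]
side
[317.3 189.3] 67 [0.513  0.0358] [-0.0215  0.1162]
[304.2 204.1] 92 [ 0.4654 -0.0264] [-0.0837  0.0685]
[305.4 220.9] 52 [ 0.4571 -0.0986] [-0.1105  0.001 ]
16.5667 [179.7   0.6 121.3] [0.4915 0.0722 0.0869] [-0.0328  0.157 ] [ 0.6  1.  -0. ] 0.0152
```

View pics/l15.png

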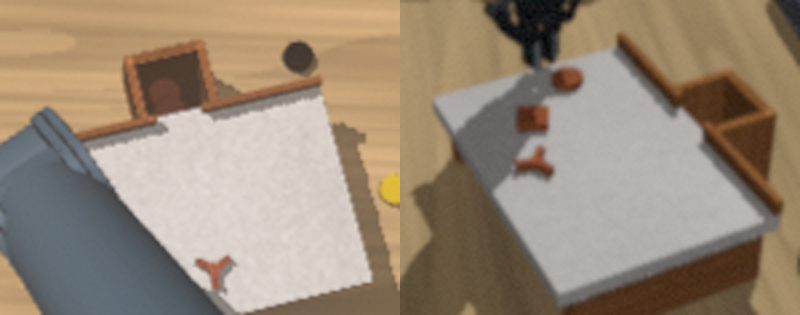

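Emit:
arm_command(
  targets=[
    {"dx": 0.002,"dy": -0.003,"dz": -0.003,"rx": 0,"ry": 0,"rz": 0,"hand": 0.18},
    {"dx": 0.005,"dy": -0.008,"dz": 0,"rx": 0,"ry": 0,"rz": 0,"hand": 0.18},
    {"dx": 0.005,"dy": -0.008,"dz": 0,"rx": 0,"ry": 0,"rz": 0,"hand": 0.18},
    {"dx": 0.005,"dy": -0.008,"dz": 0,"rx": 0,"ry": 0,"rz": 0,"hand": 0.18},
    {"dx": 0.005,"dy": -0.008,"dz": 0,"rx": 0,"ry": 0,"rz": 0,"hand": 0.18},
    {"dx": 0.005,"dy": -0.008,"dz": 0,"rx": 0,"ry": 0,"rz": 0,"hand": 0.18},
    {"dx": 0.005,"dy": -0.008,"dz": 0,"rx": 0,"ry": 0,"rz": 0,"hand": 0.18},
    {"dx": 0.003,"dy": -0.005,"dz": 0,"rx": 0,"ry": 0,"rz": 0,"hand": 0.18},
  ],
)

```text
t: 17.23
eef_pos: [0.5318, 0.0098, 0.0856]
eef_rot: [3.133, 0.013, 2.115]
wrist_force: [0.0, 0.1, 0.4]
opening: 0.0156
```

```bash
python3 look.py l16
```

```text
top
[332.7 162.4] 27 [ 0.6568 -0.0471] [ 0.0957 -0.0012]
side
[331.9 199.1] 78 [ 0.5444 -0.0186] [-0.0053  0.0555]
[304.3 204.1] 93 [ 0.4656 -0.0265] [-0.0835  0.0684]
[305.2 220.9] 56 [ 0.4567 -0.0983] [-0.1107  0.0014]
17.3333 [179.5   0.7 121.1] [0.5316 0.0099 0.0855] [-0.0103  0.0864] [-0.4 -0.  -0.3] 0.0154
```

View pics/l16.png

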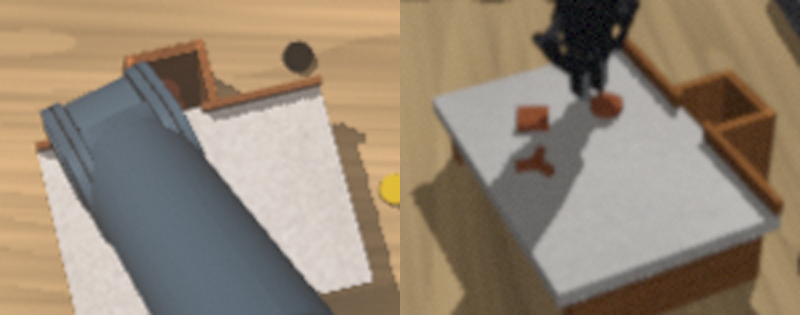

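Emit:
arm_command(
  targets=[
    {"dx": 0.003,"dy": -0.004,"dz": -0.002,"rx": 0,"ry": 0,"rz": 0,"hand": 0.18},
    {"dx": 0.005,"dy": -0.008,"dz": 0,"rx": 0,"ry": 0,"rz": 0,"hand": 0.18},
    {"dx": 0.005,"dy": -0.008,"dz": 0,"rx": 0,"ry": 0,"rz": 0,"hand": 0.18},
    {"dx": 0.005,"dy": -0.008,"dz": 0,"rx": 0,"ry": 0,"rz": 0,"hand": 0.18},
    {"dx": 0.005,"dy": -0.008,"dz": 0,"rx": 0,"ry": 0,"rz": 0,"hand": 0.18},
    {"dx": 0.005,"dy": -0.008,"dz": 0,"rx": 0,"ry": 0,"rz": 0,"hand": 0.18},
    {"dx": 0.003,"dy": -0.005,"dz": 0,"rx": 0,"ry": 0,"rz": 0,"hand": 0.18},
    {"dx": 0,"dy": 0,"dz": 0,"rx": 0,"ry": 0,"rz": 0,"hand": 0.18},
  ],
)

```text
t: 18.0
eef_pos: [0.5653, -0.0435, 0.0832]
eef_rot: [3.134, 0.012, 2.116]
wrist_force: [0.9, 0.7, -0.8]
opening: 0.0155
```

```bash
python3 look.py l17
```

```text
top
[322.7 227.1] 122 [ 0.4671 -0.0221] [-0.0809  0.0722]
[346.3 231.4] 28 [ 0.4566 -0.0895] [-0.1086  0.01  ]
side
[304.2 204.1] 93 [ 0.4653 -0.0262] [-0.0837  0.0688]
[347.6 208.7] 86 [ 0.5769 -0.0696] [ 0.0128 -0.0022]
[305.4 220.9] 51 [ 0.4573 -0.0985] [-0.1102  0.0011]
18.1 [179.6   0.7 121.3] [ 0.5646 -0.042   0.0831] [0.008  0.0277] [-0.2  0.2  0.2] 0.0155
```

View pics/l17.png

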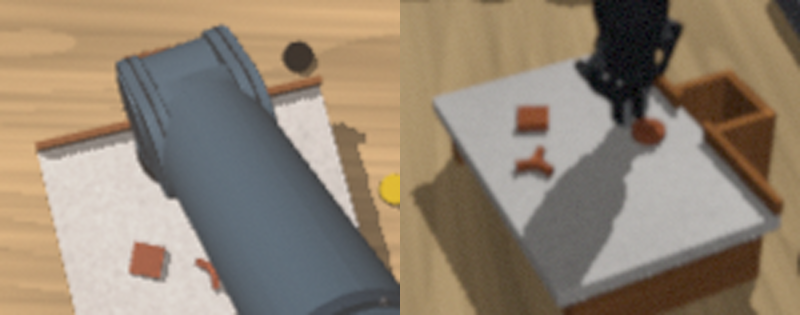

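Emit:
arm_command(
  targets=[
    {"dx": -0.007,"dy": 0.012,"dz": 0.003,"rx": 0,"ry": 0,"rz": 0,"hand": 0.18},
    {"dx": -0.003,"dy": 0.004,"dz": 0.02,"rx": 0,"ry": 0,"rz": 0,"hand": 0.18},
    {"dx": -0.003,"dy": -0.004,"dz": 0.016,"rx": 0,"ry": 0,"rz": -6.9,"hand": 0.18},
    {"dx": -0.003,"dy": -0.004,"dz": 0,"rx": 0,"ry": 0,"rz": -6.9,"hand": 0.18},
    {"dx": -0.003,"dy": -0.004,"dz": 0,"rx": 0,"ry": 0,"rz": -6.9,"hand": 0.18},
    {"dx": -0.003,"dy": -0.004,"dz": 0,"rx": 0,"ry": 0,"rz": -6.9,"hand": 0.18},
    {"dx": -0.003,"dy": -0.004,"dz": 0,"rx": 0,"ry": 0,"rz": -6.9,"hand": 0.18},
    {"dx": -0.003,"dy": -0.004,"dz": 0,"rx": 0,"ry": 0,"rz": -6.9,"hand": 0.18},
  ],
)

```text
t: 18.77
eef_pos: [0.5292, -0.0354, 0.125]
eef_rot: [3.134, 0.002, 1.379]
wrist_force: [-0.4, 0.8, -0.5]
opening: 0.0153
```

Emit:
arm_command(
  targets=[
    {"dx": 0,"dy": 0,"dz": 0,"rx": 0,"ry": 0,"rz": -6.9,"hand": 0.18},
    {"dx": 0,"dy": 0,"dz": 0,"rx": 0,"ry": 0,"rz": -6.9,"hand": 0.18},
    {"dx": 0,"dy": 0,"dz": 0,"rx": 0,"ry": 0,"rz": -6.9,"hand": 0.18},
    {"dx": 0,"dy": 0,"dz": 0,"rx": 0,"ry": 0,"rz": -6.9,"hand": 0.18},
    {"dx": 0,"dy": 0,"dz": 0,"rx": 0,"ry": 0,"rz": -6.9,"hand": 0.18},
    {"dx": 0,"dy": 0,"dz": 0,"rx": 0,"ry": 0,"rz": -6.9,"hand": 0.18},
    {"dx": 0,"dy": 0,"dz": 0,"rx": 0,"ry": 0,"rz": -6.9,"hand": 0.18},
    {"dx": 0,"dy": 0,"dz": 0,"rx": 0,"ry": 0,"rz": -6.9,"hand": 0.18},
  ],
)

```text
t: 19.43
eef_pos: [0.5205, -0.0206, 0.1266]
eef_rot: [3.141, 0.001, 0.38]
wrist_force: [-0.2, 0.1, 0.3]
opening: 0.0156
```

```bash
python3 look.py l18
```

```text
top
side
[304.3 204. ] 90 [ 0.4655 -0.026 ] [-0.0834  0.0689]
[347.8 208.8] 82 [ 0.5773 -0.0702] [ 0.013  -0.0028]
[305.9 220.9] 50 [ 0.4584 -0.0987] [-0.1092  0.0006]
19.5333 [1.80e+02 1.00e-01 2.21e+01] [ 0.5206 -0.0204  0.1266] [-0.0288  0.0599] [-0.8 -0.2 -0.7] 0.0156
```

View pics/l18.png

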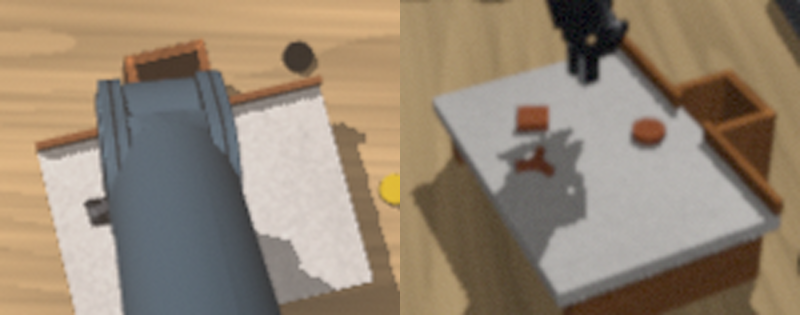

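Emit:
arm_command(
  targets=[
    {"dx": 0.002,"dy": -0.014,"dz": 0,"rx": 0,"ry": 0,"rz": -3.5,"hand": 0.18},
    {"dx": 0.003,"dy": -0.014,"dz": 0,"rx": 0,"ry": 0,"rz": -3.5,"hand": 0.18},
    {"dx": 0.002,"dy": -0.014,"dz": 0,"rx": 0,"ry": 0,"rz": 0,"hand": 0.18},
    {"dx": 0.002,"dy": -0.012,"dz": 0,"rx": 0,"ry": 0,"rz": 0,"hand": 0.18},
    {"dx": 0,"dy": -0.003,"dz": -0.005,"rx": 0,"ry": 0,"rz": 0,"hand": 0.18},
    {"dx": 0,"dy": 0,"dz": -0.01,"rx": 0,"ry": 0,"rz": 0,"hand": 0.18},
    {"dx": 0,"dy": 0,"dz": -0.005,"rx": 0,"ry": 0,"rz": 0,"hand": 0.18},
    {"dx": 0,"dy": 0,"dz": 0,"rx": 0,"ry": 0,"rz": 0,"hand": 0.18},
  ],
)

```text
t: 20.2
eef_pos: [0.5279, -0.0757, 0.1049]
eef_rot: [-3.14, 0.001, 0.278]
wrist_force: [0.1, -0.3, 1.5]
opening: 0.0157
```

Emit:
arm_command(
  targets=[
    {"dx": 0,"dy": -0.004,"dz": -0.006,"rx": 0,"ry": 0,"rz": 0,"hand": 0.18},
    {"dx": 0,"dy": -0.001,"dz": -0.008,"rx": 0,"ry": 0,"rz": 0,"hand": 0.18},
    {"dx": 0,"dy": 0,"dz": -0.005,"rx": 0,"ry": 0,"rz": 0,"hand": 0.18},
    {"dx": 0,"dy": 0,"dz": -0.001,"rx": 0,"ry": 0,"rz": 0,"hand": 0.18},
    {"dx": 0,"dy": 0,"dz": 0,"rx": 0,"ry": 0,"rz": 0,"hand": 0.18},
    {"dx": 0.002,"dy": 0.001,"dz": 0,"rx": 0,"ry": 0,"rz": 0,"hand": 0.18},
    {"dx": 0.003,"dy": 0.001,"dz": 0,"rx": 0,"ry": 0,"rz": 0,"hand": 0.18},
    {"dx": 0.001,"dy": 0,"dz": 0,"rx": 0,"ry": 0,"rz": 0,"hand": 0.18},
  ],
)

```text
t: 20.87
eef_pos: [0.5333, -0.0761, 0.0815]
eef_rot: [-3.137, 0.003, 0.282]
wrist_force: [0.0, -0.4, 0.1]
opening: 0.0151
```

```bash
python3 look.py l19
```

```text
top
[328.4 165.2] 104 [ 0.648  -0.0347] [0.0905 0.0129]
[322.7 227.1] 123 [ 0.467  -0.0222] [-0.081   0.0721]
side
[304.2 204. ] 93 [ 0.4654 -0.026 ] [-0.0836  0.069 ]
[347.7 208.8] 87 [ 0.5771 -0.07  ] [ 0.0129 -0.0026]
[305.4 221. ] 55 [ 0.4572 -0.0991] [-0.1105  0.0005]
20.9667 [-179.8    0.2   16.2] [ 0.5332 -0.0763  0.0815] [-0.0312  0.0027] [-0.1 -0.1  0.3] 0.0152
```

View pics/l19.png

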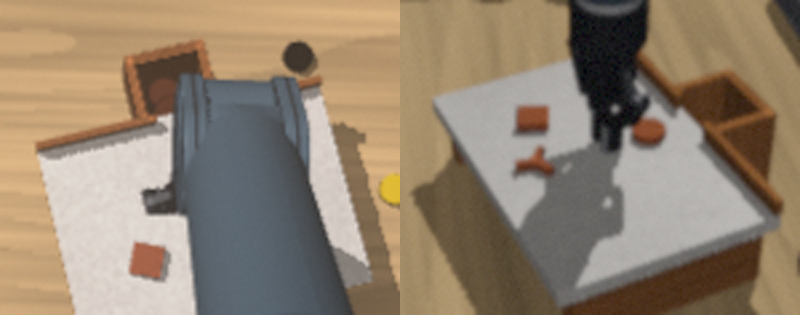

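Emit:
arm_command(
  targets=[
    {"dx": 0.001,"dy": -0.003,"dz": 0.001,"rx": 0,"ry": 0,"rz": -0.5,"hand": 0.18},
    {"dx": 0.002,"dy": 0,"dz": 0,"rx": 0,"ry": 0,"rz": 0,"hand": 0.18},
    {"dx": 0.006,"dy": 0.0015,"dz": 0,"rx": 0,"ry": 0,"rz": 0,"hand": 0.18},
    {"dx": 0.006,"dy": 0.0015,"dz": 0,"rx": 0,"ry": 0,"rz": 0,"hand": 0.18},
    {"dx": 0.007,"dy": 0.002,"dz": 0,"rx": 0,"ry": 0,"rz": 0,"hand": 0.18},
    {"dx": 0.007,"dy": 0.002,"dz": 0,"rx": 0,"ry": 0,"rz": 0,"hand": 0.18},
    {"dx": 0.007,"dy": 0.002,"dz": 0,"rx": 0,"ry": 0,"rz": 0,"hand": 0.18},
    {"dx": 0.003,"dy": 0.001,"dz": 0,"rx": 0,"ry": 0,"rz": 0,"hand": 0.18},
  ],
)

```text
t: 21.63
eef_pos: [0.5766, -0.069, 0.0833]
eef_rot: [-3.138, 0.002, 0.272]
wrist_force: [-0.0, 0.5, 1.1]
opening: 0.0152
```

```bash
python3 look.py l20
```

```text
top
[326.4 165.5] 57 [ 0.647  -0.0289] [0.091  0.0189]
[322.7 227.1] 123 [ 0.467  -0.0222] [-0.081   0.0721]
side
[304.1 204. ] 94 [ 0.4652 -0.0261] [-0.0838  0.0689]
[357.  206.7] 65 [ 0.604  -0.0659] [ 0.0399 -0.0057]
[305.2 221. ] 52 [ 0.4566 -0.099 ] [-0.1111  0.0007]
21.7333 [-1.798e+02  1.000e-01  1.560e+01] [ 0.576  -0.0691  0.0832] [ 0.012  -0.0015] [-0.4  0.4 -0.2] 0.0153
```

View pics/l20.png

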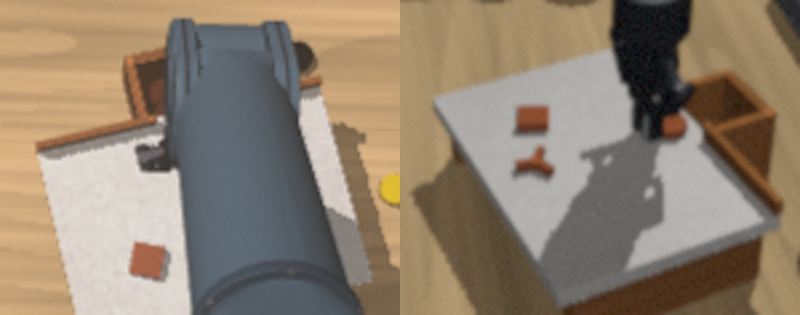

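Emit:
arm_command(
  targets=[
    {"dx": 0.006,"dy": 0.003,"dz": 0,"rx": 0,"ry": 0,"rz": 0,"hand": 0.18},
    {"dx": 0.007,"dy": 0.003,"dz": 0,"rx": 0,"ry": 0,"rz": 0,"hand": 0.18},
    {"dx": 0.007,"dy": 0.002,"dz": 0,"rx": 0,"ry": 0,"rz": 0,"hand": 0.18},
    {"dx": 0.007,"dy": 0.002,"dz": 0,"rx": 0,"ry": 0,"rz": 0,"hand": 0.18},
    {"dx": 0.007,"dy": 0.002,"dz": 0,"rx": 0,"ry": 0,"rz": 0,"hand": 0.18},
    {"dx": 0.005,"dy": 0.001,"dz": 0,"rx": 0,"ry": 0,"rz": 0,"hand": 0.18},
    {"dx": 0,"dy": 0,"dz": 0,"rx": 0,"ry": 0,"rz": 0,"hand": 0.18},
    {"dx": 0,"dy": 0,"dz": 0,"rx": 0,"ry": 0,"rz": 0,"hand": 0.18},
  ],
)

```text
t: 22.4
eef_pos: [0.6188, -0.0544, 0.0829]
eef_rot: [-3.137, 0.003, 0.272]
wrist_force: [-0.4, 1.0, 0.7]
opening: 0.0153
```

Emit:
arm_command(
  targets=[
    {"dx": -0.015,"dy": -0.004,"dz": 0.003,"rx": 0,"ry": 0,"rz": 0,"hand": 0.18},
    {"dx": -0.015,"dy": -0.004,"dz": 0.02,"rx": 0,"ry": 0,"rz": 0,"hand": 0.18},
    {"dx": -0.01,"dy": -0.02,"dz": 0.03,"rx": 0,"ry": 0,"rz": 0,"hand": 0.18},
    {"dx": -0.005,"dy": -0.035,"dz": 0.03,"rx": 0,"ry": 0,"rz": 3,"hand": 0.18},
    {"dx": -0.005,"dy": -0.035,"dz": 0.02,"rx": 0,"ry": 0,"rz": 3,"hand": 0.18},
    {"dx": -0.005,"dy": -0.035,"dz": 0.01,"rx": 0,"ry": 0,"rz": 3,"hand": 0.18},
    {"dx": -0.005,"dy": -0.035,"dz": 0,"rx": 0,"ry": 0,"rz": 3,"hand": 0.18},
    {"dx": -0.005,"dy": -0.035,"dz": 0,"rx": 0,"ry": 0,"rz": 3,"hand": 0.18},
  ],
)

```text
t: 23.07
eef_pos: [0.5488, -0.252, 0.1999]
eef_rot: [-3.134, 0.005, 0.562]
wrist_force: [0.5, 0.1, -0.6]
opening: 0.0155
```

Emit:
arm_command(
  targets=[
    {"dx": -0.01,"dy": -0.03,"dz": 0,"rx": 0,"ry": 0,"rz": 0,"hand": 0.18},
    {"dx": -0.01,"dy": -0.03,"dz": 0,"rx": 0,"ry": 0,"rz": 0,"hand": 0.18},
    {"dx": -0.01,"dy": -0.03,"dz": 0,"rx": 0,"ry": 0,"rz": 0,"hand": 0.18},
    {"dx": -0.01,"dy": -0.02,"dz": 0,"rx": 0,"ry": 0,"rz": 0,"hand": 0.18},
    {"dx": 0,"dy": 0,"dz": 0,"rx": 0,"ry": 0,"rz": 0,"hand": 0.18},
    {"dx": 0,"dy": 0,"dz": 0,"rx": 0,"ry": 0,"rz": 0,"hand": 0.18},
    {"dx": 0,"dy": 0,"dz": 0,"rx": 0,"ry": 0,"rz": 0,"hand": 0.18},
    {"dx": 0,"dy": 0,"dz": 0,"rx": 0,"ry": 0,"rz": 0,"hand": 0.18},
  ],
)

```text
t: 23.73
eef_pos: [0.4992, -0.3791, 0.2011]
eef_rot: [-3.139, 0.01, 0.549]
wrist_force: [0.8, -0.2, 0.2]
opening: 0.0155
```

```bash
python3 look.py l21; python3 - <<'E'
from h import *
im=snapshot('top'); cv2.imwrite('pics/topf.png',im); cv2.imwrite('pics/topfc.png',cv2.resize(im[140:190,300:370],None,fx=9,fy=9,interpolation=cv2.INTER_CUBIC))
E
```

```text
top
[329.7 165.8] 131 [ 0.6465 -0.0385] [0.0881 0.0097]
[322.7 227.1] 121 [ 0.4672 -0.0222] [-0.0808  0.0721]
[347.7 230.4] 45 [ 0.4595 -0.0936] [-0.1068  0.0052]
side
[304.1 204. ] 94 [ 0.4652 -0.0261] [-0.0838  0.0689]
[305.2 220.9] 53 [ 0.4567 -0.0987] [-0.1108  0.001 ]
23.8333 [-179.8    0.6   31.5] [ 0.4996 -0.3786  0.2012] [-0.1424 -0.2804] [ 0.1  0.1 -0.5] 0.0156
```

View pics/topf.png

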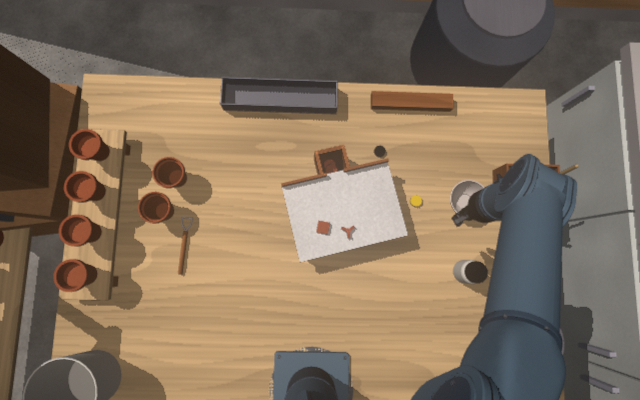

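View pics/topfc.png

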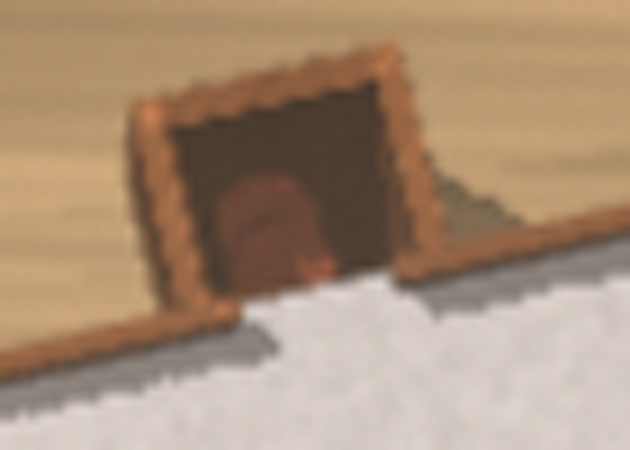

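View pics/l21.png

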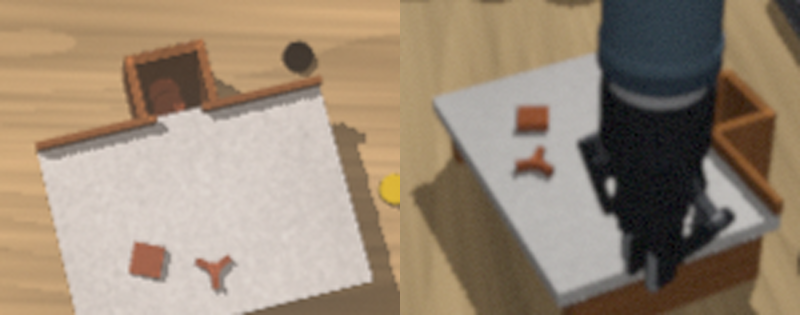

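All three discs look gone from the deck, but there is a bright spot in the slot at about top px (335,170). I'll clear the arm and check how the third disc lies.

Emit:
arm_command(
  targets=[
    {"dx": -0.03,"dy": -0.03,"dz": 0,"rx": 0,"ry": 0,"rz": 0,"hand": 0.18},
    {"dx": -0.03,"dy": -0.03,"dz": 0,"rx": 0,"ry": 0,"rz": 0,"hand": 0.18},
    {"dx": -0.03,"dy": -0.03,"dz": 0,"rx": 0,"ry": 0,"rz": 0,"hand": 0.18},
    {"dx": -0.03,"dy": -0.03,"dz": 0,"rx": 0,"ry": 0,"rz": 0,"hand": 0.18},
    {"dx": -0.03,"dy": -0.03,"dz": 0,"rx": 0,"ry": 0,"rz": 0,"hand": 0.18},
    {"dx": -0.03,"dy": -0.03,"dz": 0,"rx": 0,"ry": 0,"rz": 0,"hand": 0.18},
    {"dx": -0.01,"dy": -0.01,"dz": 0,"rx": 0,"ry": 0,"rz": 0,"hand": 0.18},
    {"dx": 0,"dy": 0,"dz": 0,"rx": 0,"ry": 0,"rz": 0,"hand": 0.18},
  ],
)

```text
t: 24.55
eef_pos: [0.3118, -0.5631, 0.2022]
eef_rot: [-3.139, 0.003, 0.575]
wrist_force: [-0.0, 0.3, 0.2]
opening: 0.0154
```

```bash
python3 - <<'E'
from h import *
a=snapshot('top'); b=snapshot('side')
ca=a[142:186,306:362]; cb=b[178:248,345:405]
def g(x,f): 
    y=np.clip(255*(x/255.)**0.5,0,255).astype(np.uint8); return cv2.resize(y,(400,400),interpolation=cv2.INTER_CUBIC)
cv2.imwrite('pics/slot.png',np.hstack([g(ca,1),g(cb,1)]))
cv2.imwrite('pics/sidef.png',b)
for z in(.005,.015,.03,.05,.08):
    print(z,unproj('top',[(334.8,170.2)],z)[0].round(4),w2b(unproj('top',[(334.8,170.2)],z)[0]).round(4))
for n in('disc_a',):
  for c in('top','side'):
    for d in tip_of(c,n): print(c,[round(float(v),4) for v in d['position']],w2b(d['position']).round(3),round(d['confidence'],2))
E
```

```text
0.005 [ 0.6537 -0.0587  0.005 ] [ 0.0898 -0.0117]
0.015 [ 0.6513 -0.0581  0.015 ] [ 0.0876 -0.0105]
0.03 [ 0.6477 -0.0572  0.03  ] [ 0.0844 -0.0086]
0.05 [ 0.6429 -0.056   0.05  ] [ 0.08   -0.0062]
0.08 [ 0.6356 -0.0542  0.08  ] [ 0.0735 -0.0026]
top [0.6465, -0.048, 0.0347] [0.086 0.001] 0.66
top [0.6684, -0.0403, 0.0139] [0.109 0.002] 0.6
top [0.4613, -0.0931, 0.0833] [-0.105  0.005] 0.56
top [0.5614, -0.3145, 0.0005] [-0.066 -0.235] 0.55
top [0.7182, -0.1996, -0.0054] [ 0.115 -0.165] 0.55
side [0.5639, -0.3127, 0.0045] [-0.063 -0.234] 0.71
side [0.7215, -0.1948, -0.0012] [ 0.12  -0.161] 0.67
```

View pics/slot.png

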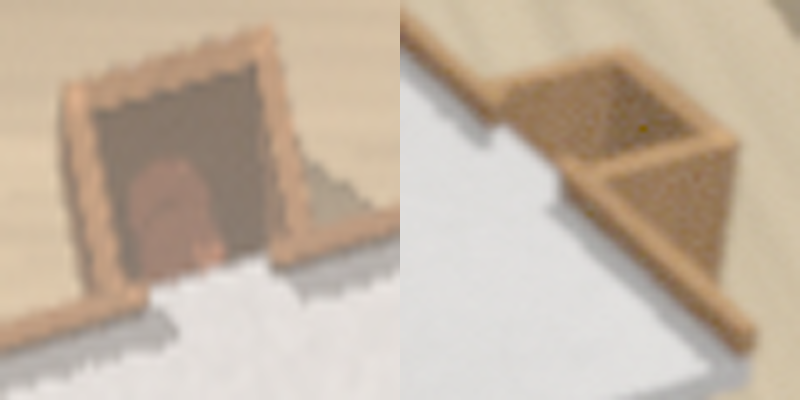

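View pics/sidef.png

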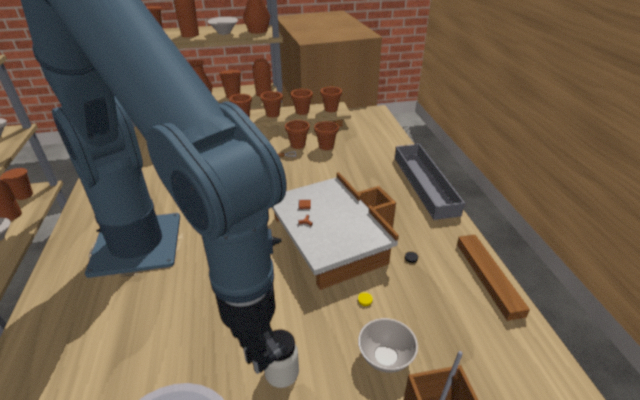

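```bash
python3 - <<'E'
from h import *
c=b2w([-.16,.16]); s=unproj('top',[(318.6,273.4)],0)[0]
d=np.r_[c,.08]-s; d/=d[2]; db=np.r_[RB.T@d[:2],1]; print('to sun per z, board',db)
for z in(.005,.02,.03,.04,.05,.06,.07):
    p=w2b(unproj('top',[(334.8,170.2)],z)[0]); t=.098-z; q=p+db[:2]*t; print(z,p.round(4),'at rim',q.round(4), 'lit' if q[0]<.128 and abs(q[1])<.035 else 'dark')
E
```

```text
to sun per z, board [0.58625099 0.58742737 1.        ]
0.005 [ 0.0898 -0.0117] at rim [0.1443 0.043 ] dark
0.02 [ 0.0865 -0.0099] at rim [0.1323 0.036 ] dark
0.03 [ 0.0844 -0.0086] at rim [0.1242 0.0313] lit
0.04 [ 0.0822 -0.0074] at rim [0.1162 0.0266] lit
0.05 [ 0.08   -0.0062] at rim [0.1082 0.022 ] lit
0.06 [ 0.0778 -0.005 ] at rim [0.1001 0.0173] lit
0.07 [ 0.0757 -0.0038] at rim [0.0921 0.0126] lit
```

The lit corner of the third disc lies at a height of about 0.03 m. That fits a third disc stacked in the slot: the floor is at 4 mm and three discs bring the top to 34 mm. The network also puts a disc there at z ≈ 0.035. The tile and stilt haven't moved, so I'm handing in.

```bash
python3 -c "
from rig import *
print(finish_job())"
```

```text
the job is handed in; nothing more can be done
None
```

I pushed all three red clay discs across the deck and through the gate, one at a time, and they are now in the slot. I only slid them, with the fingertips held about 15 mm apart, first to a point in front of the gate and then straight through it. The job was handed in at about 25 s, inside the 58 s limit.

**Final checks:**
- **Deck:** no discs are left on it. The tile and stilt are within about 1 mm of where they started in both cameras.
- **Other objects:** I compared the pots, bowl, jar, tool and the black and yellow look-alikes only by eye in the final pictures, and they look unmoved. The arm partly covers the bowl and jar there, but it passed well above them.
- **Forces:** the wrist force readings I saw stayed under 2 N.

**Less certain:** the third disc is hard to see. The top picture shows the discs piled against the near side of the slot. The shadow geometry and the network both put the top of the pile about 0.03 m above the table, well below the deck. The side camera cannot see the discs in the slot, so it neither confirms nor contradicts this. The network also reported the stilt and the two look-alikes as discs, which I ruled out from the pictures.

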